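# Ready the pencil sharpener: cup mouth-up, clamp carriage held out at its mark

## Task

A colleague is bringing the blunt pencils, so get the sharpening corner ready: first turn the upside-down pencil cup over, near where it is, so that it stands mouth-up on the shelf to take the sharpened ones, and set it down gently without dropping or toppling it. Then squeeze the two clamp ears on top of the sharpener's front carriage together, pull the carriage out against its spring until the dark rings on its guide rods have just come out of the housing, and finish holding it still there, squeezed and at that mark, so that the first pencil can be put in. Leave the stapler and the tin where they are.

Things in the scene. Friction and masses are not known exactly. Their poses are not given: they have to be found in the camera images.
- cup: white square ceramic pencil cup, loose, 62 x 62 mm outside, 92 mm tall, walls 5 mm, floor 7 mm, about 0.3 kg, upside down at the start. Origin: centre of its open mouth (rim plane). z axis points from mouth to closed foot: up at the start, down once it stands mouth-up (origin then 92 mm above the shelf). x and y are square to its flat sides
- sharpener: grey hand-cranked pencil sharpener screwed to the shelf. Origin on the shelf under the middle of its front carriage when home; x points from front to crank, y left, z up; the carriage pulls out along -x. Housing 62 mm wide (104 over the screw lugs), 103 mm tall, 12 to 109 mm behind the origin; crank with black knob out to 166 mm
- carriage (a joint): how far the steel front carriage (upright plate 58 mm wide, 10 thick, 48 to 106 mm above the shelf, on two level guide rods) is pulled out, m: 0 home, 0.052 end stop. A spring pulls it home, 5 N at home, 9.5 N at the mark. Each rod has a 5 mm wide dark ring, hidden in the housing at home: it has just come wholly out at 0.038, the mark
- carriage_grip (a point): point midway between the two clamp ears, 126 mm above the shelf; moves with the carriage. The ears are upright steel levers on top of the carriage, side by side along the sharpener's y, each 16 mm long in x, 106 to 138 mm above the shelf; 30 mm over their outer faces at rest, 22 mm fully squeezed; clear on all sides above the housing
- clamp_left (a joint): how far the left clamp ear is squeezed inward, m: 0 at rest (jaws shut), 0.004 fully squeezed (jaws open, 2 to 4 N of spring per ear). The two ears are linked and move together
- clamp_right (a joint): the same for the right clamp ear
- stapler: black desk stapler lying flat, 135 x 36 x 58 mm, loose; origin under its centre, x along its length. Leave alone
- tin: round stainless binder clip tin, 75 mm across, 44 mm tall, loose; origin under its centre. Leave alone
- pencil_tray: low black tray with the blunt pencils, 85 x 205 x 18 mm, does not move; origin under its centre
There are look-alikes about, which are no part of the job. There is more than one size of the sharpener; the job needs the largest.

How it is judged:
On the way, in this order (a step that is already met when the one before it is completed fails the run):
1. the cup stands mouth-up on the shelf, let go (angle between cup's own z axis and vertical above 3.05 rad and height (world z) of cup between 0.087 and 0.097 m and linear speed of cup below 0.03 m/s and distance of cup from where it was at the start of the episode below 0.25 m and contact force between each of the fingers, the arm and cup below 0.05 N), for 0.3 s.
2. the clamp ears are squeezed and the carriage is pulled out to its mark (value of joint carriage between 0.034 and 0.042 m and value of joint each of clamp_left, clamp_right above 0.0025 m and contact force between the fingers and sharpener above 3 N), for 0.5 s.
At the end, for the whole second after the job is handed in: The cup stands mouth-up on the shelf within 5 degrees, at rest, untouched, its mouth centre within 0.25 m of where that was; the fingers hold the sharpener's carriage at the mark, 34 to 42 mm out, still (under 10 mm/s), with both clamp ears squeezed at least 2.5 mm (all of step 1 and all of step 2 and velocity of joint carriage between -0.01 and 0.01 m/s); the arm keeps its last pose, push and grip.
It fails at once if the cup is dropped or knocked over (it moves faster than 0.55 m/s while not in the fingers) (linear speed of cup above 0.55 m/s and contact force between the fingers and cup below 0.1 N).
It fails at once if the stapler is moved by more than 20 mm (distance of stapler from where it was at the start of the episode above 0.02 m).
It fails at once if the tin is moved by more than 20 mm (distance of tin from where it was at the start of the episode above 0.02 m).
It also fails if it takes over 64 s, if anything falls off the work surface, if the arm or the gripper's body presses on something with over 40 N, if the wrist force passes 120 N, or if a joint passes its speed limit or range.

## Robot

A 6-joint arm with a two-finger parallel gripper is mounted at the origin on the work surface. World frame = base frame: x ahead of the robot, y to its left, z up, the work surface at z = 0. Lengths are in m, angles in rad, forces in N, time in s.
With the tool pointing down it reaches from about 0.3 to 0.95 m from the base axis. Payload 3.1 kg.
Tool frame: the origin (TCP) lies on the centre line of the jaws, within the pads' length; the fingertips stand 19 mm ahead of it and the grasp point (between the pads) is the TCP; z points along the fingers, y is the line along which they close (so a half turn about z gives the same grasp; the last joint's range is limited). The gripper opens to 85 mm and grips with 20 to 120 N. Pads are 22 mm wide; open, the fingers measure 114 mm over their backs; the gripper's body (76 mm by 85 mm) begins 54 mm behind the grasp point. The pads swing forward as they close: fully open they stand 13 mm farther back than shut.
Start: joints at [1.249, 0.308, 1.634, -0, 1.2, -0.07], TCP at [0.156, 0.605, 0.25] pointing down, gripper open.
Joint ranges: [-3.06, 3.06], [-0.79, 1.96], [0.05, 2.63], [-1.19, 4.34], [0.05, 2.64], [-2.94, 2.94]. Speed limits (rad/s): [2.79, 2.79, 3.14, 3.14, 3.14, 3.14].

## Interface

Orientations are given as a rotation vector (axis times angle).
In Python, from plant import robot gives the robot as it stands.
- The arm moves only by the tool apply_moves, never from a script. Its argument "steps" is a list of rows, each an object of numbers: "dx", "dy", "dz": the shift along the tool's x, y, z in units of 20 mm (1.0 is 20 mm); "ax", "ay", "az": the turn, a rotation vector about the tool's x, y, z in units of 0.15 rad (1.0 is 0.15 rad); "gripper": the closure, from 0 (fully open) to 1 (shut). A call has exactly 5 rows; each row shifts and turns the commanded pose from where the row before left it, along the tool's axes as they then stand; what a row does not reach is not made up. A row lasts 1/10 s, in which the tool goes at most 50 mm and 8.59 degrees, less where a joint would pass 70% of its speed; a pose out of reach is approached as far as the arm can. A call with a number of a shift or a turn outside -1 to 1 is refused whole. A call with a gripper value outside its range is refused whole. The fingers move at their own pace and stop on an object; "newtons" is the grip in N (left out, the last holds). Time passes only in rows, so rows that do not move let the fingers close, or fill a call up. It gives the time, the measured TCP pose, the force, the opening and the grip force at its end, in the units of the state.
- robot.observe(): the state, without advancing time (a new reading comes with each control period).
- robot.get_image(name): name is "scene" or "top"; returns the picture (400x640x3 uint8, blue, green, red); there is no depth.
- robot.camera_model(name): a dict with "fx", "fy", "cx", "cy" (pixels), "eye" and "rotation" of the camera in the world. Camera axes: x right, y up, looking along -z (the intrinsics and any distortion apply to the point x, -y, -z); pixel columns grow to the right and rows downward; lengths in m; the calibration is good to about 2 mm. A picture is of the moment at which its call begins. camera_model takes no time and is no camera call.
- robot.close_job(): hands the job in; it is judged then, once.
The state is a dict: "clock": time; "joint_pos": joint angles; "qvel": joint speeds; "joint_efforts": joint torques, N m; "position": TCP position; "tool_rot": TCP orientation; "wrist_force": force on the tool from outside, world axes, zero at the start; "wrist_torque": the same for the moment, N m; "width": opening from 0.0 (shut) to 1.0 (fully open); "finger_force": force on a finger pad.
Only numpy, scipy, OpenCV 4.12 (cv2) and the standard library are available. Lean on these libraries where they do the work, as an engineer would, in place of code of your own. Each camera call takes 0.05 s, during which the arm holds its last target. There are 200 camera calls.

## Working session

There is one attempt and no reset: what is moved stays moved. The work goes in short steps, Python scripts to look and compute and a tool call to move; the robot and the scene stay as the last step left them, time stands still between calls to the robot, and variables do not carry over. Pictures are saved under pics/ and viewed, at most 10 in all, crops included, and the job is handed in when it is done.

Besides the shell and the picture viewer there is one more tool, called after "Call:" by a JSON object that holds its "name" and its "arguments". apply_moves: Moves the arm, as the interface text tells. Shifts and turns lie within -1 to 1; 1 stands for 20 mm of shift or 0.15 rad of turn. Its arguments: {"type":"object","properties":{"steps":{"type":"array","items":{"type":"object","properties":{"dx":{"type":"number","minimum":-1,"maximum":1},"dy":{"type":"number","minimum":-1,"maximum":1},"dz":{"type":"number","minimum":-1,"maximum":1},"ax":{"type":"number","minimum":-1,"maximum":1},"ay":{"type":"number","minimum":-1,"maximum":1},"az":{"type":"number","minimum":-1,"maximum":1},"gripper":{"type":"number"}}}},"newtons":{"type":"number"}},"required":["steps"]}

```bash
mkdir -p pics; python3 - <<'E'
from plant import robot
import cv2
for n in("scene","top"):
    cv2.imwrite(f"pics/{n}0.png",robot.get_image(n)); m=robot.camera_model(n); print(n,m)
print(robot.observe())
E
```

```text
scene {'fx': 515.6277827724309, 'fy': 515.6277827724309, 'cx': 314.944509019147, 'cy': 214.0672086349736, 'eye': array([1.42618724, 0.61350625, 0.78138022]), 'rotation': array([0.55272111, 1.08288314, 1.95869315])}
top {'fx': 370.07806481216795, 'fy': 370.07806481216795, 'cx': 321.64791763820244, 'cy': 195.01085472444979, 'eye': array([ 0.47612563, -0.01503554,  1.03377574]), 'rotation': array([ 0.08556172, -0.04905439, -1.54192707])}
{'clock': 0.1, 'joint_pos': array([ 1.24929819e+00,  3.08945621e-01,  1.63508400e+00,  7.09517968e-07,
        1.19969054e+00, -6.96878498e-02]), 'qvel': array([-0.00074729, -0.0033971 , -0.00072466,  0.00071895, -0.00154245,
       -0.00149636]), 'joint_efforts': array([-4.90276725e-04, -4.16409838e+01, -2.77646184e+01, -7.47896797e-05,
        3.99457233e-03, -2.03403715e-05]), 'position': array([0.15551524, 0.60460253, 0.24913284]), 'tool_rot': array([-0.39444666, -3.11631251,  0.00327753]), 'wrist_force': array([-0.0178502 ,  0.63883966,  0.06113012]), 'wrist_torque': array([ 0.02230363, -0.01276627, -0.06927805]), 'finger_force': 0.0, 'width': 1.000630035469651}
```

View pics/scene0.png

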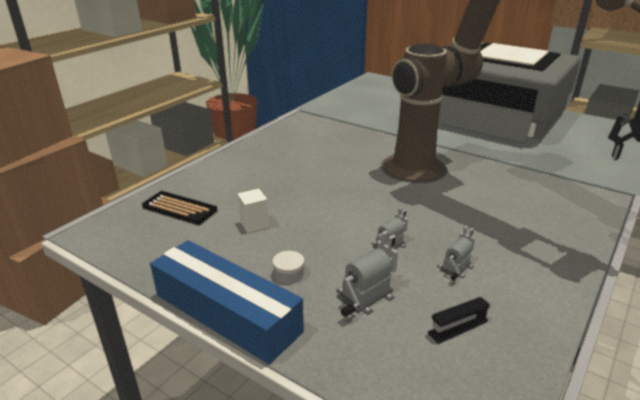

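View pics/top0.png

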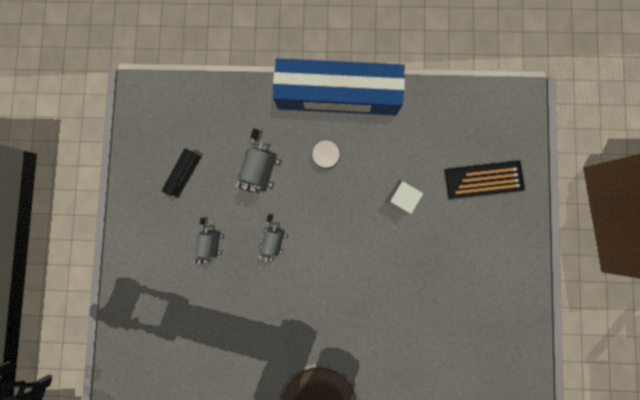

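Scene: the white block (252,210 scene; 406,197 top) is the cup. There are three sharpeners: the large one (370,278 scene; 257,165 top) and two small ones (392,232 and 459,255 scene; 272,240 and 207,243 top). The round tin (288,266 scene; 326,154 top) is also pale. I choose the white square block and the large sharpener, and check both in one crop.

```bash
cat > h.py <<'E'
import numpy as np, cv2
from scipy.spatial.transform import Rotation as R
from plant import robot
def cam(n):
    m=robot.camera_model(n); return m,R.from_rotvec(m["rotation"]).as_matrix()
def proj(n,P):
    m,r=cam(n); c=(np.atleast_2d(P)-m["eye"])@r
    return np.c_[m["cx"]+m["fx"]*c[:,0]/-c[:,2], m["cy"]-m["fy"]*c[:,1]/-c[:,2]]
def back(n,uv,z):
    m,r=cam(n); uv=np.atleast_2d(uv).astype(float)
    d=np.c_[(uv[:,0]-m["cx"])/m["fx"],-(uv[:,1]-m["cy"])/m["fy"],-np.ones(len(uv))]@r.T
    return m["eye"]+d*((z-m["eye"][2])/d[:,2])[:,None]
E
python3 - <<'E'
import cv2,numpy as np
s=cv2.imread("pics/scene0.png");t=cv2.imread("pics/top0.png")
def c(im,x,y,w,h,k): 
    return cv2.resize(im[y:y+h,x:x+w],None,fx=k,fy=k,interpolation=cv2.INTER_CUBIC)
a=np.hstack([c(t,225,120,80,60,5),c(t,375,165,80,60,5)])
b=np.hstack([c(s,330,235,100,75,4),c(s,215,175,100,75,4)])
cv2.imwrite("pics/crop1.png",np.vstack([a,b]))
E
```

```text
(no output)
```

View pics/crop1.png

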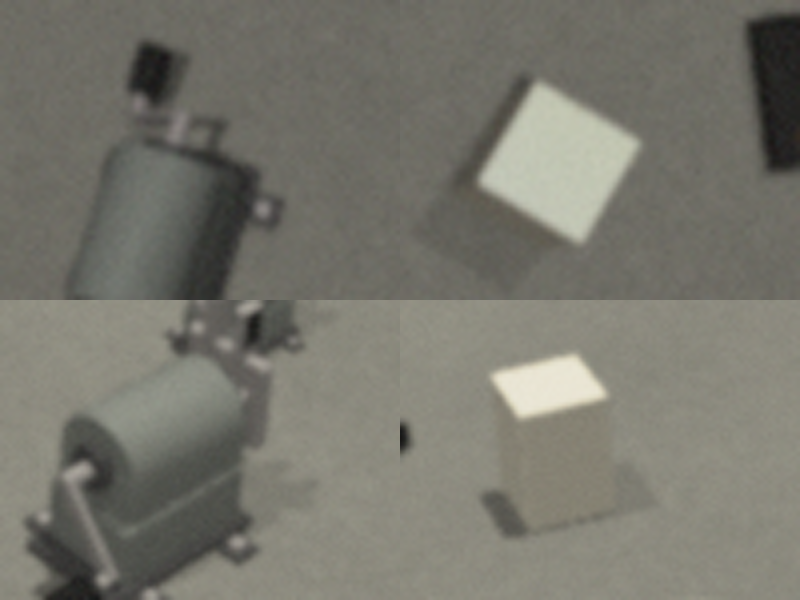

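The crop confirms a plain square cup (top corners about (402,181), (423,194), (411,214), (390,202) in top) and the big sharpener, cut off at its front. Next is a crop of the ears at the front end, with the cup pose computed from these corners.

```bash
python3 - <<'E'
from h import *
s=cv2.imread("pics/scene0.png");t=cv2.imread("pics/top0.png")
def c(im,x,y,w,h,k): 
    return cv2.resize(im[y:y+h,x:x+w],None,fx=k,fy=k,interpolation=cv2.INTER_CUBIC)
cv2.imwrite("pics/crop2.png",np.hstack([c(t,230,155,50,50,8),c(s,365,235,50,50,8)]))
for n,uv in(("top",[(402,180.6),(423.2,194.2),(411.4,213.8),(390.4,201.8)]),("scene",[(237.5,193.75),(259.25,188.25),(266.75,198.75),(244.5,204.5)])):
    p=back(n,uv,.092)[:,:2]; d=np.roll(p,-1,0)-p
    print(n,p.mean(0),np.linalg.norm(d,axis=1),np.degrees(np.arctan2(d[:,1],d[:,0]))%90)
E
```

```text
top [ 0.55632718 -0.20821484] [0.06343973 0.05852105 0.06067131 0.06207933] [58.22897658 59.82629361 61.45852151 62.38220479]
scene [ 0.56084381 -0.20391938] [0.0625406  0.06145784 0.06197095 0.06095354] [62.61739883 58.86614024 62.18257252 59.37321383]
```

View pics/crop2.png

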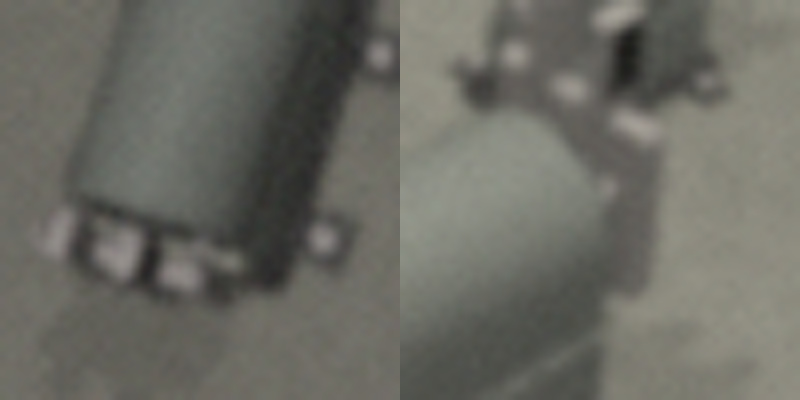

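```bash
python3 - <<'E'
from h import *
et=back("top",[(244.75,186.0),(252.75,189)],.138); es=back("scene",[(386.25,246),(394.5,250.6)],.138)
for e in(et,es):
    d=e[0]-e[1]; print(e[:,:2],e.mean(0)[:2],np.linalg.norm(d),np.degrees(np.arctan2(d[1],d[0]))-90)
l=back("top",[(270.4,184.75),(277.5,161.9),(235.6,184.4)],.008); print(l[:,:2])
d=l[1]-l[0]; print("lug yaw",np.degrees(np.arctan2(d[1],d[0])),(l[0]+l[2])/2, np.linalg.norm(l[0]-l[2]))
# housing ridge direction: left silhouette edge (crop2): (75,195)-(125,10) ; crop1 (70,290)-(120,150)
a=back("top",[(230+75/8,155+195/8),(225+112/5,120+150/5)],.07);d=a[1]-a[0];print("edge yaw",np.degrees(np.arctan2(d[1],d[0])))
from plant import robot
for yaw in(-14,-18,-22): pass
E
```

```text
[[0.57016912 0.1957407 ]
 [0.56331739 0.17575791]] [0.56674326 0.1857493 ] 0.02112481919696899 -18.925890697218605
[[0.61682244 0.22374867]
 [0.62157336 0.24578674]] [0.6191979  0.23476771] 0.022544358583627248 -192.16553556240393
[[0.58922584 0.15439546]
 [0.6543543  0.1370007 ]
 [0.58764941 0.25231614]]
lug yaw -14.953729513538512 [0.58843763 0.2033558  0.008     ] 0.09793336922034608
edge yaw -12.579802882928284
```

```bash
python3 - <<'E'
from h import *
from scipy.optimize import least_squares
T=np.array([(270.4,184.75),(277.5,161.9)]); S=np.array([(388.75,295.75),(367.5,309),(340,290.5)])
print(back("top",T,.008)[:,:2],back("scene",S,.008)[:,:2])
# lugs: (xf,-w),(xr,-w) ; (xf,w),(xr,w),(xr,-w)
def pts(q,L):
    c,s=np.cos(q[2]),np.sin(q[2]); L=np.array(L); return np.c_[q[0]+c*L[:,0]-s*L[:,1],q[1]+s*L[:,0]+c*L[:,1],L[:,2]]
def f(q):
    xf,xr,w=q[3:]
    return np.r_[(proj("top",pts(q,[(xf,-w,.008),(xr,-w,.008)]))-T).ravel(),(proj("scene",pts(q,[(xf,w,.008),(xr,w,.008),(xr,-w,.008)]))-S).ravel(),(xf+xr-.121)*3000,(w-.044)*1000]
r=least_squares(f,[.56,.19,-.26,.03,.09,.044]);q=r.x;print(q,np.degrees(q[2]),r.fun.round(1))
E_=[(0,y,z) for z in(.106,.138) for y in(-.015,0,.015)]
L=E_+[(-.005,y,z) for y in(-.029,.029) for z in(.048,.106)]
s=cv2.imread("pics/scene0.png");t=cv2.imread("pics/top0.png")
o=[]
for n,im,x,y in(("top",t,230,155),("scene",s,365,230)):
    c=cv2.resize(im[y:y+50,x:x+50],None,fx=8,fy=8,interpolation=cv2.INTER_CUBIC)
    for k,p in enumerate(proj(n,pts(q,L))):
        u=((p-(x,y)+.5)*8).astype(int); cv2.circle(c,tuple(int(v) for v in u),3,[(0,0,255),(0,255,0),(255,0,0)][(k>2)+(k>5)],-1)
    o.append(c); print(n,proj(n,pts(q,L)).round(1).tolist())
cv2.imwrite("pics/crop3.png",np.hstack(o))
E
```

```text
[[0.58922584 0.15439546]
 [0.6543543  0.1370007 ]] [[0.61761714 0.2401246 ]
 [0.68174544 0.22260255]
 [0.66437942 0.14067639]]
[ 0.57844001  0.20504499 -0.27065042  0.02615861  0.09484139  0.04400593] -15.507126622953388 [-0.4 -1.  -0.  -1.3  0.6 -0.5 -0.2 -0.1  0.2 -2.1 -0.   0. ]
top [[249.7, 185.8], [244.1, 184.1], [238.6, 182.3], [246.9, 184.3], [241.1, 182.5], [235.3, 180.8], [258.8, 191.5], [254.4, 189.3], [238.4, 185.2], [232.7, 182.6]]
scene [[381.3, 243.5], [386.1, 246.5], [391.1, 249.6], [382.1, 231.7], [387.1, 234.7], [392.1, 237.7], [376.9, 260.3], [378.4, 239.9], [395.3, 272.4], [397.3, 251.6]]
```

View pics/crop3.png

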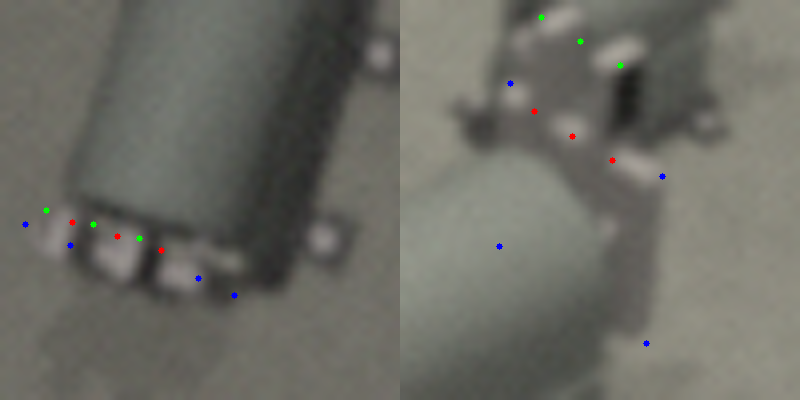

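```bash
python3 - <<'E'
from h import *
for z in(.132,.138): print(back("top",[(240.6,184.9)],z),back("scene",[(388.2,233.7)],z))
c=np.array([.5585,-.206,0]);print(proj("top",[[.572,.203,.138]]),proj("scene",[[.572,.203,.138]]))
o=robot.observe();print(R.from_rotvec(o["tool_rot"]).as_matrix().round(3))
E
```

```text
[[0.57325336 0.20755291 0.132     ]] [[0.56585844 0.20152031 0.132     ]]
[[0.57260712 0.20607191 0.138     ]] [[0.57380751 0.20532688 0.138     ]]
[[241.83580048 185.17913413]] [[387.65167657 232.97557997]]
[[-0.968  0.249 -0.001]
 [ 0.249  0.968 -0.002]
 [ 0.    -0.002 -1.   ]]
```

Cup: centre (0.5585, -0.206), sides at 60.5°. The job's sharpener has its ears at (0.5735, 0.2055), yaw -15.5°. Both views agree, so I start moving.

The plan is to grasp the cup with the tool horizontal and nearly radial (j4≈π), then roll j6 by 180°. I raise and swing first, and fit the kinematics on the way.

Call:
{"name": "apply_moves", "arguments": {"steps": [{"dz":-1,"gripper":0},{"dz":-1,"gripper":0},{"dz":-1,"gripper":0},{"dz":-1,"gripper":0},{"dz":0,"gripper":0}]}}

```text
schema error: expected keys dx, dy, dz, ax, ay, az, gripper
```

```bash
cat >> h.py <<'E'
def log():
    o=robot.observe(); open("log.txt","a").write(" ".join(map(str,[*o["joint_pos"],*o["position"],*o["tool_rot"]]))+"\n"); return o
E
python3 - <<'E'
from h import *
o=log();print(o["joint_pos"].round(3),o["position"].round(3),R.from_rotvec(o["tool_rot"]).as_matrix().round(2).tolist(),[a for a in dir(robot) if a[0]!="_"])
open("log.txt","a").write("1.24929819 .308945621 1.635084 0 1.19969 -.0696878 .15551524 .60460253 .24913284 -.39444666 -3.11631251 .00327753\n")
E
```

```text
[ 1.249  0.309  1.635  0.     1.2   -0.07 ] [0.156 0.605 0.249] [[-0.97, 0.25, -0.0], [0.25, 0.97, -0.0], [0.0, -0.0, -1.0]] ['Unreachable', 'camera_model', 'close_job', 'get_image', 'observe']
```

Call:
{"name": "apply_moves", "arguments": {"steps": [{"dx":0,"dy":0,"dz":-1,"ax":0,"ay":0,"az":0,"gripper":0},{"dx":0,"dy":0,"dz":-1,"ax":0,"ay":0,"az":0,"gripper":0},{"dx":0,"dy":0,"dz":-1,"ax":0,"ay":0,"az":0,"gripper":0},{"dx":0,"dy":0,"dz":-1,"ax":0,"ay":0,"az":0,"gripper":0},{"dx":0,"dy":0,"dz":0,"ax":0,"ay":0,"az":0,"gripper":0}]}}

```text
clock: 0.6
position: [0.1562, 0.6068, 0.3335]
tool_rot: [0.394, 3.116, 0.009]
wrist_force: [-0.2, 0.3, -0.1]
width: 0.999
finger_force: 0.0
```

Call:
{"name": "apply_moves", "arguments": {"steps": [{"dx":0,"dy":-0.5,"dz":0,"ax":0,"ay":0.9,"az":0,"gripper":0},{"dx":0,"dy":-0.5,"dz":0,"ax":0,"ay":0.9,"az":0,"gripper":0},{"dx":0,"dy":-0.5,"dz":0,"ax":0,"ay":0.9,"az":0,"gripper":0},{"dx":0,"dy":-0.5,"dz":0,"ax":0,"ay":0.9,"az":0,"gripper":0},{"dx":0,"dy":-0.5,"dz":0,"ax":0,"ay":0.9,"az":0,"gripper":0}]}}

```text
clock: 1.1
position: [0.1433, 0.5562, 0.3296]
tool_rot: [-0.311, -2.445, -0.11]
wrist_force: [0.6, -1.3, -0.2]
width: 0.997
finger_force: 0.0
```

```bash
cat >> h.py <<'E'
def fk(q,p):
    h,a,l2,e,l3,d,_=p; r=lambda ax,t:R.from_euler(ax,t)
    A=r("z",q[0]);x=A.apply([a,0,h]);A=A*r("y",q[1]);x=x+A.apply([0,0,l2]);A=A*r("y",q[2]);x=x+A.apply([e,0,l3])
    A=A*r("z",q[3])*r("y",q[4]);x=x+A.apply([0,0,d]);return x,A*r("z",q[5]+np.pi/2)
def fit():
    from scipy.optimize import least_squares
    D=np.loadtxt("log.txt")
    f=lambda p:np.r_[np.concatenate([fk(r[:6],p)[0]-r[6:9] for r in D]),1e-3*(np.array(p)-[.3,0,.35,0,.35,.2,0])]
    s=least_squares(f,[.3,0,.35,0,.35,.2,0]);return s.x,np.abs(s.fun[:-7]).max(),max((fk(r[:6],s.x)[1].inv()*R.from_rotvec(r[9:])).magnitude() for r in D)
E
python3 - <<'E'
from h import *
o=log();print(o["joint_pos"].round(3),o["position"].round(3),fit())
E
```

```text
[ 0.931  0.257  1.673  0.623  1.52  -0.519] [0.143 0.556 0.33 ] (array([ 0.42864324,  0.79528322,  0.01229295, -0.1051849 , -0.22963097,
        0.37293949,  0.        ]), np.float64(0.04126945496695905), 8.770694005524013e-07)
```

Call:
{"name": "apply_moves", "arguments": {"steps": [{"dx":0,"dy":-0.5,"dz":0,"ax":0,"ay":0.9,"az":0,"gripper":0},{"dx":0,"dy":-0.5,"dz":0,"ax":0,"ay":0.9,"az":0,"gripper":0},{"dx":0,"dy":-0.5,"dz":0,"ax":0,"ay":0.9,"az":0,"gripper":0},{"dx":0,"dy":-0.5,"dz":0,"ax":0,"ay":0.9,"az":0,"gripper":0},{"dx":0,"dy":-0.5,"dz":0,"ax":0,"ay":0.9,"az":0,"gripper":0}]}}

```text
clock: 1.6
position: [0.1311, 0.5077, 0.3293]
tool_rot: [-0.228, -1.775, -0.181]
wrist_force: [-0.0, 0.3, 0.9]
width: 1.001
finger_force: 0.0
```

```bash
python3 - <<'E'
from h import *
o=log()
D=np.loadtxt("log.txt");D=D[1:] if len(D)>4 else D
open("log.txt","a").write("") 
from scipy.optimize import least_squares
b=None
rng=np.random.default_rng(0)
f=lambda p:np.r_[np.concatenate([fk(r[:6],p)[0]-r[6:9] for r in D]),1e-3*(np.array(p)-[.3,0,.4,0,.4,.25,0])]
for i in range(20):
    s=least_squares(f,np.array([.3,0,.4,0,.4,.25,0])+rng.normal(0,.08,7))
    if b is None or s.cost<b.cost:b=s
print(b.x.round(4),np.abs(b.fun[:-7]).max()); print(D.round(3)[:,:9].tolist())
E
```

```text
[ 0.4553 -0.0429  0.0497 -0.3311  0.5687  0.3576  0.    ] 0.04095742938039543
[[1.249, 0.309, 1.635, 0.0, 1.2, -0.07, 0.156, 0.605, 0.249], [1.249, 0.309, 1.635, 0.0, 1.2, -0.07, 0.156, 0.605, 0.249], [0.931, 0.257, 1.673, 0.623, 1.52, -0.519, 0.143, 0.556, 0.33], [0.738, 0.447, 1.794, 1.022, 1.861, -0.816, 0.131, 0.508, 0.329]]
```

```bash
sed -i 's/h,a,l2,e,l3,d,_=p/h,a,l2,e,l3,d,b=p/; s/A.apply(\[a,0,h\])/A.apply([a,b,h])/' h.py; python3 - <<'E'
from h import *
print(fit())
E
```

```text
(array([3.14556123e-01, 2.19976216e-05, 4.81666951e-01, 3.65264155e-02,
       5.26488872e-01, 2.98301633e-01, 4.34994684e-02]), np.float64(2.8324162069104375e-06), 8.770694005524013e-07)
```

Call:
{"name": "apply_moves", "arguments": {"steps": [{"dx":0,"dy":0,"dz":-1,"ax":-0.9,"ay":0,"az":0,"gripper":0},{"dx":0,"dy":0,"dz":-1,"ax":-0.9,"ay":0,"az":0,"gripper":0},{"dx":0,"dy":0,"dz":-1,"ax":-0.9,"ay":0,"az":0,"gripper":0},{"dx":0,"dy":0,"dz":-1,"ax":-0.9,"ay":0,"az":0,"gripper":0},{"dx":0,"dy":0,"dz":-1,"ax":-0.9,"ay":0,"az":0,"gripper":0}]}}

```text
clock: 2.1
position: [0.2146, 0.4594, 0.3498]
tool_rot: [-0.711, -1.664, -0.785]
wrist_force: [0.1, -0.4, 0.2]
width: 0.997
finger_force: 0.0
```

```bash
python3 - <<'E'
from h import *
o=log();print(o["joint_pos"].round(3),o["position"].round(3),R.from_rotvec(o["tool_rot"]).as_matrix().round(2).tolist())
print(fit())
E
```

```text
[ 0.422  0.178  2.149  1.306  1.598 -0.915] [0.215 0.459 0.35 ] [[-0.21, 0.79, -0.58], [0.06, 0.6, 0.8], [0.98, 0.14, -0.17]]
(array([3.14502460e-01, 2.81182905e-06, 4.81796488e-01, 3.66004623e-02,
       5.26498034e-01, 2.98299464e-01, 4.35002857e-02]), np.float64(5.96247294815111e-07), 8.770694005524013e-07)
```

Kinematic fit is exact. Before going low with a horizontal tool, I check how thick the wrist is.

```bash
python3 - <<'E'
from h import *
s=robot.get_image("scene");t=robot.get_image("top")
o=robot.observe();A=R.from_rotvec(o["tool_rot"]);W=o["position"]-A.apply([0,0,.2983])
pts_=np.array([o["position"],W]); ims=[]
for n,im in(("scene",s),("top",t)):
    uv=proj(n,pts_);c=uv.mean(0).astype(int);m,_=cam(n);print(n,uv.round(), m["fx"]/np.linalg.norm(m["eye"]-W))
    x=int(np.clip(c[0]-80,0,480));y=int(np.clip(c[1]-100,0,200));k=im[y:y+200,x:x+160].copy()
    k=cv2.resize(k,None,fx=2.5,fy=2.5,interpolation=cv2.INTER_CUBIC)
    for u in uv: cv2.circle(k,tuple(int(v) for v in (u-(x,y))*2.5),3,(0,0,255),-1)
    ims.append(k)
cv2.imwrite("pics/wrist.png",np.hstack(ims))
E
```

```text
scene [[573. 115.]
 [444.  95.]] 438.2890627117133
top [[ 65. 365.]
 [190. 277.]] 542.6731765745998
```

View pics/wrist.png

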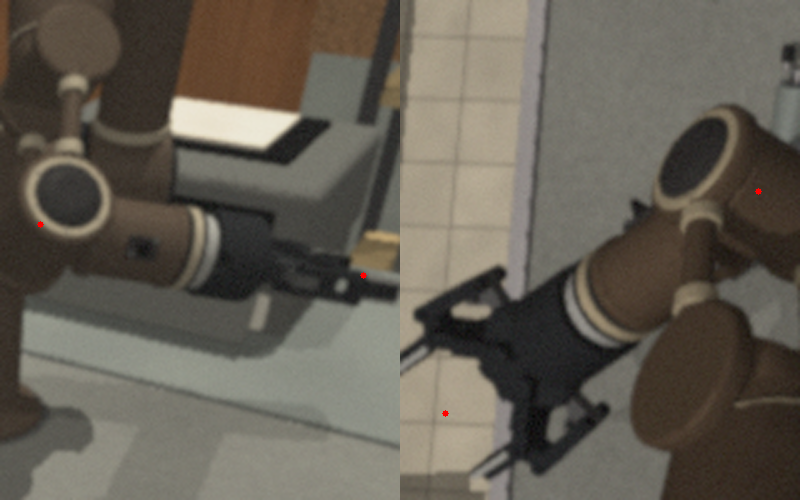

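The wrist and gripper are about 80 mm in diameter, so 46 mm above the shelf just clears. I grasp at 48 mm, pitched 2° down. Next: a planner that reaches the pose by equal body-frame rows and checks the IK along the path.

```bash
cat >> h.py <<'E'
P=[.3145025,0,.4817965,.0366005,.526498,.2983,.0435003]
LO=np.array([-3.06,-.79,.05,-1.19,.05,-2.94]);HI=np.array([3.06,1.96,2.63,4.34,2.64,2.94])
def ik(x,A,q0):
    from scipy.optimize import least_squares
    f=lambda q:np.r_[fk(q,P)[0]-x,.3*(fk(q,P)[1].inv()*A).as_rotvec()]
    s=least_squares(f,np.clip(q0,LO+1e-3,HI-1e-3),bounds=(LO,HI),x_scale=1.);return s.x,np.abs(s.fun).max()
def pose(x,zdir,ydir):
    z=np.array(zdir)/np.linalg.norm(zdir);y=np.array(ydir)-np.dot(ydir,z)*z;y/=np.linalg.norm(y)
    return np.array(x,float),R.from_matrix(np.c_[np.cross(y,z),y,z])
def rows(x0,A0,q,x1,A1,n,show=1):
    """equal rows (shift first in tool axes, then turn) from pose 0 to 1, with path check"""
    from scipy.optimize import least_squares
    w=(A0.inv()*A1).as_rotvec()/n;B=R.from_rotvec(w)
    M=sum(((A0*B**k).as_matrix() for k in range(n)),np.zeros((3,3)));t=np.linalg.solve(M,x1-x0)
    u=np.r_[t/.02,w/.15].round(2);x,A=np.array(x0),A0;m=0;z=9;wr=[]
    for k in range(n):
        x=x+A.apply(u[:3]*.02);A=A*R.from_rotvec(u[3:]*.15);q2,e=ik(x,A,q);m=max(m,np.abs(q2-q).max());q=q2;z=min(z,x[2]);wr.append((x-A.apply([0,0,.2983]))[2])
        if e>1e-3:print("IK err",k,e)
    if show:print(n,"rows",u.tolist(),"maxdq",m.round(3),"end",x.round(3),"q",q.round(2),"minz",round(z,3),"wrist z min",round(min(wr),3))
    return x,A,q
def now():
    o=robot.observe();return o["position"],R.from_rotvec(o["tool_rot"]),o["joint_pos"]
D29=np.array([np.cos(np.radians(-29.5)),np.sin(np.radians(-29.5)),0]);L29=np.array([-D29[1],D29[0],0]);CUP=np.array([.5585,-.206,0])
E
python3 - <<'E'
from h import *
x,A,q=now()
zd=D29-[0,0,np.tan(np.radians(2))]
for s in(1,-1):
    for z in(.048,.2):
        X,B=pose(CUP+[0,0,z],zd,s*L29)
        for g in(-1.5,1.5):
            qq,e=ik(X,B,[-.4,0,2.3,3,.8,g]); print(s,z,qq.round(2),e.round(5))
a=np.radians(70)
# via: above, tool pointing left(az 60)
V=pose([.42,-.0,.36],[np.cos(.9),np.sin(.9),0],[np.sin(.9),-np.cos(.9),-.1])
print(ik(*V,[-.3,0,2.2,1.4,1.5,-.9]))
V2=pose([.50,-.17,.30],zd,L29)
for s in (1,-1):
    for n in(16,24):
        X,B=pose(CUP+[0,0,.2],zd,s*L29); rows(x,A,q,X,B,n)
E
```

```text
1 0.048 [-0.47  0.16  2.23  1.4   0.05 -2.94] 0.23865
1 0.048 [-0.34  1.    2.27  3.32  1.66  1.59] 0.0
1 0.2 [-0.48 -0.17  2.34  1.39  0.05 -2.94] 0.17281
1 0.2 [-0.34  0.51  2.44  3.32  1.35  1.54] 0.0
-1 0.048 [-0.34  1.    2.27  3.32  1.66 -1.55] 0.0
-1 0.048 [-0.34  1.    2.27  3.32  1.66 -1.55] 0.0
-1 0.2 [-0.34  0.51  2.44  3.32  1.35 -1.61] 0.0
-1 0.2 [-0.34  0.51  2.44  3.32  1.35 -1.61] 0.0
(array([-0.91522394,  0.06211913,  2.40934206,  1.37775434,  1.72167225,
       -0.81563181]), np.float64(3.802513859341161e-15))
IK err 8 0.01241886985124461
IK err 9 0.03898227453329758
IK err 10 0.06809120654555596
IK err 11 0.09670536675112992
IK err 12 0.11982866521595559
IK err 13 0.13952911198286724
IK err 14 0.1577954658508776
IK err 15 0.17472937166487906
16 rows [-3.15, -1.12, 0.37, 0.06, -1.19, -0.25] maxdq 1.918 end [ 0.555 -0.206  0.204] q [-0.42 -0.19  2.34 -1.19  0.05 -0.33] minz -0.042 wrist z min 0.201
IK err 12 0.009788743194385153
IK err 13 0.02092504042672977
IK err 14 0.03901710037673304
IK err 15 0.05820774915637965
IK err 16 0.07770563699221593
IK err 17 0.09632182780882742
IK err 18 0.11238884191232205
IK err 19 0.12622184922041432
IK err 20 0.13933763110015654
IK err 21 0.15183284487536078
IK err 22 0.16376039618872168
IK err 23 0.17511461159014838
24 rows [-2.09, -0.76, 0.31, 0.04, -0.79, -0.17] maxdq 2.0 end [ 0.56  -0.205  0.2  ] q [-0.41 -0.16  2.33 -1.19  0.05 -0.33] minz -0.044 wrist z min 0.2
16 rows [-0.88, 2.84, -1.39, -1.13, -0.06, 0.13] maxdq 0.153 end [ 0.558 -0.207  0.201] q [-0.34  0.52  2.43  3.33  1.35 -1.61] minz 0.201 wrist z min 0.21
24 rows [-0.58, 1.92, -0.87, -0.75, -0.04, 0.09] maxdq 0.101 end [ 0.561 -0.206  0.201] q [-0.34  0.51  2.43  3.31  1.33 -1.61] minz 0.201 wrist z min 0.212
```

```bash
python3 - <<'E'
from h import *
x,A,q=now();zd=D29-[0,0,np.tan(np.radians(2))]
X,B=pose(CUP+[0,0,.22],zd,-L29)
for n in(45,50): rows(x,A,q,X,B,n)
E
```

```text
45 rows [-0.28, 1.04, -0.44, -0.4, -0.02, 0.05] maxdq 0.055 end [ 0.559 -0.206  0.22 ] q [-0.35  0.43  2.45  3.31  1.27 -1.61] minz 0.22 wrist z min 0.234
50 rows [-0.26, 0.94, -0.39, -0.36, -0.02, 0.04] maxdq 0.049 end [ 0.565 -0.208  0.222] q [-0.34  0.45  2.43  3.31  1.3  -1.62] minz 0.222 wrist z min 0.229
```

Call:
{"name": "apply_moves", "arguments": {"steps": [{"dx":-0.26,"dy":0.94,"dz":-0.39,"ax":-0.36,"ay":-0.02,"az":0.04,"gripper":0},{"dx":-0.26,"dy":0.94,"dz":-0.39,"ax":-0.36,"ay":-0.02,"az":0.04,"gripper":0},{"dx":-0.26,"dy":0.94,"dz":-0.39,"ax":-0.36,"ay":-0.02,"az":0.04,"gripper":0},{"dx":-0.26,"dy":0.94,"dz":-0.39,"ax":-0.36,"ay":-0.02,"az":0.04,"gripper":0},{"dx":-0.26,"dy":0.94,"dz":-0.39,"ax":-0.36,"ay":-0.02,"az":0.04,"gripper":0}]}}

```text
clock: 2.7
position: [0.318, 0.4741, 0.3444]
tool_rot: [-0.923, -1.576, -0.992]
wrist_force: [0.3, -0.9, -1.1]
width: 0.996
finger_force: 0.0
```

Call:
{"name": "apply_moves", "arguments": {"steps": [{"dx":-0.26,"dy":0.94,"dz":-0.39,"ax":-0.36,"ay":-0.02,"az":0.04,"gripper":0},{"dx":-0.26,"dy":0.94,"dz":-0.39,"ax":-0.36,"ay":-0.02,"az":0.04,"gripper":0},{"dx":-0.26,"dy":0.94,"dz":-0.39,"ax":-0.36,"ay":-0.02,"az":0.04,"gripper":0},{"dx":-0.26,"dy":0.94,"dz":-0.39,"ax":-0.36,"ay":-0.02,"az":0.04,"gripper":0},{"dx":-0.26,"dy":0.94,"dz":-0.39,"ax":-0.36,"ay":-0.02,"az":0.04,"gripper":0}]}}

```text
clock: 3.2
position: [0.4215, 0.4593, 0.3385]
tool_rot: [-1.137, -1.458, -1.198]
wrist_force: [0.2, -0.2, 0.8]
width: 0.999
finger_force: 0.0
```

Call:
{"name": "apply_moves", "arguments": {"steps": [{"dx":-0.26,"dy":0.94,"dz":-0.39,"ax":-0.36,"ay":-0.02,"az":0.04,"gripper":0},{"dx":-0.26,"dy":0.94,"dz":-0.39,"ax":-0.36,"ay":-0.02,"az":0.04,"gripper":0},{"dx":-0.26,"dy":0.94,"dz":-0.39,"ax":-0.36,"ay":-0.02,"az":0.04,"gripper":0},{"dx":-0.26,"dy":0.94,"dz":-0.39,"ax":-0.36,"ay":-0.02,"az":0.04,"gripper":0},{"dx":-0.26,"dy":0.94,"dz":-0.39,"ax":-0.36,"ay":-0.02,"az":0.04,"gripper":0}]}}

```text
clock: 3.7
position: [0.5174, 0.4174, 0.332]
tool_rot: [-1.346, -1.312, -1.398]
wrist_force: [-0.2, 0.9, 0.7]
width: 1.0
finger_force: 0.0
```

Call:
{"name": "apply_moves", "arguments": {"steps": [{"dx":-0.26,"dy":0.94,"dz":-0.39,"ax":-0.36,"ay":-0.02,"az":0.04,"gripper":0},{"dx":-0.26,"dy":0.94,"dz":-0.39,"ax":-0.36,"ay":-0.02,"az":0.04,"gripper":0},{"dx":-0.26,"dy":0.94,"dz":-0.39,"ax":-0.36,"ay":-0.02,"az":0.04,"gripper":0},{"dx":-0.26,"dy":0.94,"dz":-0.39,"ax":-0.36,"ay":-0.02,"az":0.04,"gripper":0},{"dx":-0.26,"dy":0.94,"dz":-0.39,"ax":-0.36,"ay":-0.02,"az":0.04,"gripper":0}]}}

```text
clock: 4.2
position: [0.5985, 0.3517, 0.3239]
tool_rot: [-1.549, -1.136, -1.589]
wrist_force: [-0.3, -1.5, -0.3]
width: 0.999
finger_force: 0.0
```

Call:
{"name": "apply_moves", "arguments": {"steps": [{"dx":-0.26,"dy":0.94,"dz":-0.39,"ax":-0.36,"ay":-0.02,"az":0.04,"gripper":0},{"dx":-0.26,"dy":0.94,"dz":-0.39,"ax":-0.36,"ay":-0.02,"az":0.04,"gripper":0},{"dx":-0.26,"dy":0.94,"dz":-0.39,"ax":-0.36,"ay":-0.02,"az":0.04,"gripper":0},{"dx":-0.26,"dy":0.94,"dz":-0.39,"ax":-0.36,"ay":-0.02,"az":0.04,"gripper":0},{"dx":-0.26,"dy":0.94,"dz":-0.39,"ax":-0.36,"ay":-0.02,"az":0.04,"gripper":0}]}}

```text
clock: 4.7
position: [0.6592, 0.2668, 0.3138]
tool_rot: [-1.742, -0.93, -1.77]
wrist_force: [0.0, -0.6, -0.1]
width: 1.002
finger_force: 0.0
```

Call:
{"name": "apply_moves", "arguments": {"steps": [{"dx":-0.26,"dy":0.94,"dz":-0.39,"ax":-0.36,"ay":-0.02,"az":0.04,"gripper":0},{"dx":-0.26,"dy":0.94,"dz":-0.39,"ax":-0.36,"ay":-0.02,"az":0.04,"gripper":0},{"dx":-0.26,"dy":0.94,"dz":-0.39,"ax":-0.36,"ay":-0.02,"az":0.04,"gripper":0},{"dx":-0.26,"dy":0.94,"dz":-0.39,"ax":-0.36,"ay":-0.02,"az":0.04,"gripper":0},{"dx":-0.26,"dy":0.94,"dz":-0.39,"ax":-0.36,"ay":-0.02,"az":0.04,"gripper":0}]}}

```text
clock: 5.2
position: [0.6951, 0.1692, 0.301]
tool_rot: [-1.924, -0.691, -1.938]
wrist_force: [0.2, 0.2, -0.1]
width: 1.002
finger_force: 0.0
```

Call:
{"name": "apply_moves", "arguments": {"steps": [{"dx":-0.26,"dy":0.94,"dz":-0.39,"ax":-0.36,"ay":-0.02,"az":0.04,"gripper":0},{"dx":-0.26,"dy":0.94,"dz":-0.39,"ax":-0.36,"ay":-0.02,"az":0.04,"gripper":0},{"dx":-0.26,"dy":0.94,"dz":-0.39,"ax":-0.36,"ay":-0.02,"az":0.04,"gripper":0},{"dx":-0.26,"dy":0.94,"dz":-0.39,"ax":-0.36,"ay":-0.02,"az":0.04,"gripper":0},{"dx":-0.26,"dy":0.94,"dz":-0.39,"ax":-0.36,"ay":-0.02,"az":0.04,"gripper":0}]}}

```text
clock: 5.7
position: [0.7036, 0.0659, 0.2855]
tool_rot: [-2.091, -0.418, -2.09]
wrist_force: [-0.6, 0.3, 0.3]
width: 0.998
finger_force: 0.0
```

Call:
{"name": "apply_moves", "arguments": {"steps": [{"dx":-0.26,"dy":0.94,"dz":-0.39,"ax":-0.36,"ay":-0.02,"az":0.04,"gripper":0},{"dx":-0.26,"dy":0.94,"dz":-0.39,"ax":-0.36,"ay":-0.02,"az":0.04,"gripper":0},{"dx":-0.26,"dy":0.94,"dz":-0.39,"ax":-0.36,"ay":-0.02,"az":0.04,"gripper":0},{"dx":-0.26,"dy":0.94,"dz":-0.39,"ax":-0.36,"ay":-0.02,"az":0.04,"gripper":0},{"dx":-0.26,"dy":0.94,"dz":-0.39,"ax":-0.36,"ay":-0.02,"az":0.04,"gripper":0}]}}

```text
clock: 6.2
position: [0.6843, -0.0354, 0.2671]
tool_rot: [2.218, 0.107, 2.201]
wrist_force: [-0.3, 0.4, 0.8]
width: 1.0
finger_force: 0.0
```

```bash
python3 - <<'E'
from h import *
x,A,q=now();zd=D29-[0,0,np.tan(np.radians(2))];print(x,q.round(2))
X,B=pose(CUP+[0,0,.2],zd,-L29)
for n in(10,): rows(x,A,q,X,B,n)
E
```

```text
[ 0.68431322 -0.03540998  0.26714774] [-0.23  0.4   2.29  2.84  1.12 -1.5 ]
10 rows [-0.37, 0.97, -0.44, -0.37, -0.03, 0.05] maxdq 0.05 end [ 0.557 -0.206  0.201] q [-0.34  0.51  2.44  3.33  1.34 -1.6 ] minz 0.201 wrist z min 0.212
```

Call:
{"name": "apply_moves", "arguments": {"steps": [{"dx":-0.37,"dy":0.97,"dz":-0.44,"ax":-0.37,"ay":-0.03,"az":0.05,"gripper":0},{"dx":-0.37,"dy":0.97,"dz":-0.44,"ax":-0.37,"ay":-0.03,"az":0.05,"gripper":0},{"dx":-0.37,"dy":0.97,"dz":-0.44,"ax":-0.37,"ay":-0.03,"az":0.05,"gripper":0},{"dx":-0.37,"dy":0.97,"dz":-0.44,"ax":-0.37,"ay":-0.03,"az":0.05,"gripper":0},{"dx":-0.37,"dy":0.97,"dz":-0.44,"ax":-0.37,"ay":-0.03,"az":0.05,"gripper":0}]}}

```text
clock: 6.7
position: [0.633, -0.1302, 0.2351]
tool_rot: [2.107, -0.228, 2.061]
wrist_force: [0.3, -0.2, -0.9]
width: 1.0
finger_force: 0.0
```

Call:
{"name": "apply_moves", "arguments": {"steps": [{"dx":-0.37,"dy":0.97,"dz":-0.44,"ax":-0.37,"ay":-0.03,"az":0.05,"gripper":0},{"dx":-0.37,"dy":0.97,"dz":-0.44,"ax":-0.37,"ay":-0.03,"az":0.05,"gripper":0},{"dx":-0.37,"dy":0.97,"dz":-0.44,"ax":-0.37,"ay":-0.03,"az":0.05,"gripper":0},{"dx":-0.37,"dy":0.97,"dz":-0.44,"ax":-0.37,"ay":-0.03,"az":0.05,"gripper":0},{"dx":-0.37,"dy":0.97,"dz":-0.44,"ax":-0.37,"ay":-0.03,"az":0.05,"gripper":0}]}}

```text
clock: 7.2
position: [0.5576, -0.206, 0.2005]
tool_rot: [1.972, -0.528, 1.899]
wrist_force: [-0.5, 0.5, -0.6]
width: 0.998
finger_force: 0.0
```

Call:
{"name": "apply_moves", "arguments": {"steps": [{"dx":0,"dy":0,"dz":0,"ax":0,"ay":0,"az":0,"gripper":0},{"dx":0,"dy":0,"dz":0,"ax":0,"ay":0,"az":0,"gripper":0},{"dx":0,"dy":0,"dz":0,"ax":0,"ay":0,"az":0,"gripper":0},{"dx":0,"dy":0,"dz":0,"ax":0,"ay":0,"az":0,"gripper":0},{"dx":0,"dy":0,"dz":0,"ax":0,"ay":0,"az":0,"gripper":0}]}}

```text
clock: 7.7
position: [0.5576, -0.2062, 0.2022]
tool_rot: [1.97, -0.527, 1.901]
wrist_force: [-0.1, -0.0, 0.1]
width: 1.001
finger_force: 0.0
```

```bash
python3 - <<'E'
from h import *
x,A,q=now();zd=D29-[0,0,np.tan(np.radians(2))];print(x,q.round(2),A.as_matrix().round(3).tolist())
X,B=pose(CUP+[0,0,.12],zd,-L29)
n=rows(x,A,q,X,B,5)
rows(*n,*pose(CUP+[0,0,.048],zd,-L29),5)
s=robot.get_image("scene");t=robot.get_image("top")
c=lambda im,x,y:cv2.resize(im[y:y+120,x:x+100],None,fx=4,fy=4,interpolation=cv2.INTER_CUBIC)
cv2.imwrite("pics/over.png",np.hstack([c(s,200,120),c(t,355,145)]))
E
```

```text
[ 0.5576368  -0.20620903  0.20216245] [-0.34  0.5   2.44  3.33  1.34 -1.6 ] [[0.03, -0.495, 0.869], [-0.023, -0.869, -0.494], [0.999, -0.005, -0.037]]
5 rows [-0.82, -0.0, 0.04, 0.0, 0.0, -0.01] maxdq 0.057 end [ 0.559 -0.207  0.12 ] q [-0.34  0.78  2.36  3.32  1.53 -1.57] minz 0.12 wrist z min 0.131
5 rows [-0.72, -0.01, 0.02, 0.0, 0.0, 0.0] maxdq 0.045 end [ 0.558 -0.206  0.048] q [-0.33  1.    2.27  3.32  1.66 -1.55] minz 0.048 wrist z min 0.059
```

View pics/over.png

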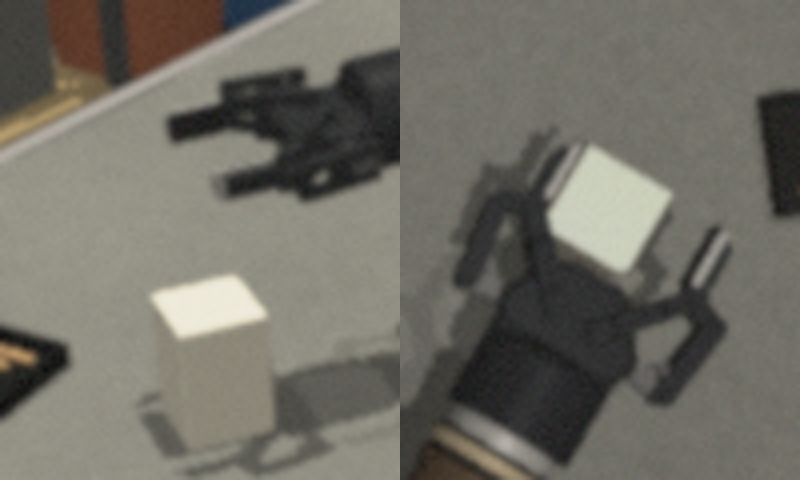

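The fingers straddle the cup, 3–5 mm off along the closing line. I shift 3 mm and descend.

Call:
{"name": "apply_moves", "arguments": {"steps": [{"dx":-0.82,"dy":0.03,"dz":0.04,"ax":0,"ay":0,"az":-0.01,"gripper":0},{"dx":-0.82,"dy":0.03,"dz":0.04,"ax":0,"ay":0,"az":-0.01,"gripper":0},{"dx":-0.82,"dy":0.03,"dz":0.04,"ax":0,"ay":0,"az":-0.01,"gripper":0},{"dx":-0.82,"dy":0.03,"dz":0.04,"ax":0,"ay":0,"az":-0.01,"gripper":0},{"dx":-0.82,"dy":0.03,"dz":0.04,"ax":0,"ay":0,"az":-0.01,"gripper":0}]}}

```text
clock: 8.3
position: [0.5566, -0.2094, 0.1191]
tool_rot: [1.969, -0.519, 1.896]
wrist_force: [-0.4, 0.9, 0.6]
width: 0.999
finger_force: 0.0
```

Call:
{"name": "apply_moves", "arguments": {"steps": [{"dx":-0.3,"dy":0,"dz":0.02,"ax":0,"ay":0,"az":0,"gripper":0},{"dx":-0.3,"dy":0,"dz":0.02,"ax":0,"ay":0,"az":0,"gripper":0},{"dx":-0.3,"dy":0,"dz":0.02,"ax":0,"ay":0,"az":0,"gripper":0},{"dx":-0.3,"dy":0,"dz":0,"ax":0,"ay":0,"az":0,"gripper":0},{"dx":-0.3,"dy":0,"dz":0,"ax":0,"ay":0,"az":0,"gripper":0}]}}

```text
clock: 8.8
position: [0.5566, -0.2094, 0.0897]
tool_rot: [1.969, -0.519, 1.896]
wrist_force: [0.3, 0.3, 0.5]
width: 0.999
finger_force: 0.0
```

Call:
{"name": "apply_moves", "arguments": {"steps": [{"dx":-0.3,"dy":0,"dz":0.02,"ax":0,"ay":0,"az":0,"gripper":0},{"dx":-0.3,"dy":0,"dz":0.02,"ax":0,"ay":0,"az":0,"gripper":0},{"dx":-0.3,"dy":0,"dz":0.02,"ax":0,"ay":0,"az":0,"gripper":0},{"dx":-0.3,"dy":0,"dz":0,"ax":0,"ay":0,"az":0,"gripper":0},{"dx":-0.2,"dy":0,"dz":0,"ax":0,"ay":0,"az":0,"gripper":0}]}}

```text
clock: 9.3
position: [0.5564, -0.2095, 0.0607]
tool_rot: [1.97, -0.519, 1.895]
wrist_force: [-0.5, 0.4, -0.3]
width: 1.001
finger_force: 0.0
```

Call:
{"name": "apply_moves", "arguments": {"steps": [{"dx":-0.2,"dy":0,"dz":0,"ax":0,"ay":0,"az":0,"gripper":0},{"dx":-0.2,"dy":0,"dz":0,"ax":0,"ay":0,"az":0,"gripper":0},{"dx":-0.2,"dy":0,"dz":0,"ax":0,"ay":0,"az":0,"gripper":0},{"dx":0,"dy":0,"dz":0,"ax":0,"ay":0,"az":0,"gripper":0},{"dx":0,"dy":0,"dz":0,"ax":0,"ay":0,"az":0,"gripper":0}]}}

```text
clock: 9.8
position: [0.556, -0.2093, 0.0494]
tool_rot: [1.97, -0.519, 1.895]
wrist_force: [0.6, 0.1, -0.1]
width: 0.998
finger_force: 0.0
```

```bash
python3 - <<'E'
from h import *
x,A,q=now();o=robot.observe();print(x,q.round(2),o["joint_efforts"].round(1),np.degrees(np.arcsin(A.as_matrix()[2])))
E
```

```text
[ 0.55598545 -0.20931408  0.04938611] [-0.35  0.99  2.28  3.31  1.66 -1.55] [ -0.  -35.9   2.    0.1   4.    0. ] [87.81273809  0.15280317 -2.18191275]
```

Call:
{"name": "apply_moves", "arguments": {"newtons": 35, "steps": [{"dx":-0.1,"dy":0,"dz":0,"ax":0,"ay":0,"az":0,"gripper":0.06},{"dx":0,"dy":0,"dz":0,"ax":0,"ay":0,"az":0,"gripper":0.12},{"dx":0,"dy":0,"dz":0,"ax":0,"ay":0,"az":0,"gripper":0.17},{"dx":0,"dy":0,"dz":0,"ax":0,"ay":0,"az":0,"gripper":0.22},{"dx":0,"dy":0,"dz":0,"ax":0,"ay":0,"az":0,"gripper":0.27}]}}

```text
clock: 10.3
position: [0.5561, -0.2088, 0.0476]
tool_rot: [1.971, -0.518, 1.896]
wrist_force: [0.1, 1.1, 0.3]
width: 0.733
finger_force: 0.6
```

Call:
{"name": "apply_moves", "arguments": {"steps": [{"dx":0,"dy":0,"dz":0,"ax":0,"ay":0,"az":0,"gripper":0.32},{"dx":0,"dy":0,"dz":0,"ax":0,"ay":0,"az":0,"gripper":0.4},{"dx":0,"dy":0,"dz":0,"ax":0,"ay":0,"az":0,"gripper":0.5},{"dx":0,"dy":0,"dz":0,"ax":0,"ay":0,"az":0,"gripper":0.6},{"dx":0,"dy":0,"dz":0,"ax":0,"ay":0,"az":0,"gripper":0.6}]}}

```text
clock: 10.8
position: [0.5561, -0.2091, 0.0476]
tool_rot: [1.97, -0.519, 1.896]
wrist_force: [-0.5, 3.4, 0.9]
width: 0.722
finger_force: 43.0
```

```bash
python3 - <<'E'
from h import *
x,A,q=now();o=robot.observe();print(x,q.round(2),o["joint_efforts"].round(1),o["width"],o["finger_force"])
zd=[*D29[:2],0]
X,B=pose(x+[0,0,.11],A.as_matrix()[:,2],A.as_matrix()[:,1]);s=rows(x,A,q,X,B,10)
s=rows(*s[:3],s[0],s[1]*R.from_rotvec([0,0,1.57]),11); s=rows(*s,s[0],s[1]*R.from_rotvec([0,0,1.57]),11)
E
```

```text
[ 0.55609009 -0.20909077  0.04756101] [-0.35  1.    2.27  3.31  1.66 -1.55] [ -1.3 -35.9   1.9   0.7   3.9  -0.1] 0.7216108503815496 42.95753538608551
10 rows [0.55, 0.0, -0.02, 0.0, 0.0, 0.0] maxdq 0.037 end [ 0.556 -0.209  0.158] q [-0.35  0.65  2.4   3.31  1.45 -1.59] minz 0.059 wrist z min 0.07
11 rows [0.0, -0.0, 0.0, 0.0, 0.0, 0.95] maxdq 0.142 end [ 0.556 -0.209  0.158] q [-0.35  0.65  2.4   3.31  1.45 -0.02] minz 0.158 wrist z min 0.169
11 rows [-0.0, 0.0, 0.0, 0.0, 0.0, 0.95] maxdq 0.142 end [ 0.556 -0.209  0.158] q [-0.35  0.65  2.4   3.31  1.45  1.55] minz 0.158 wrist z min 0.169
```

Cup gripped (61 mm opening, 43 N). Lift and roll.

Call:
{"name": "apply_moves", "arguments": {"steps": [{"dx":0.3,"dy":0,"dz":0,"ax":0,"ay":0,"az":0,"gripper":0.6},{"dx":0.6,"dy":0,"dz":-0.02,"ax":0,"ay":0,"az":0,"gripper":0.6},{"dx":0.6,"dy":0,"dz":-0.02,"ax":0,"ay":0,"az":0,"gripper":0.6},{"dx":0.6,"dy":0,"dz":-0.02,"ax":0,"ay":0,"az":0,"gripper":0.6},{"dx":0.6,"dy":0,"dz":-0.02,"ax":0,"ay":0,"az":0,"gripper":0.6}]}}

```text
clock: 11.3
position: [0.5554, -0.2099, 0.1005]
tool_rot: [1.973, -0.522, 1.889]
wrist_force: [0.1, -0.1, -3.5]
width: 0.72
finger_force: 42.9
```

Call:
{"name": "apply_moves", "arguments": {"steps": [{"dx":0.6,"dy":0,"dz":-0.02,"ax":0,"ay":0,"az":0,"gripper":0.6},{"dx":0.6,"dy":0,"dz":-0.02,"ax":0,"ay":0,"az":0,"gripper":0.6},{"dx":0.6,"dy":0,"dz":-0.02,"ax":0,"ay":0,"az":0,"gripper":0.6},{"dx":0.6,"dy":0,"dz":-0.02,"ax":0,"ay":0,"az":0,"gripper":0.6},{"dx":0.2,"dy":0,"dz":0,"ax":0,"ay":0,"az":0,"gripper":0.6}]}}

```text
clock: 11.8
position: [0.5561, -0.2099, 0.1537]
tool_rot: [1.971, -0.521, 1.892]
wrist_force: [-0.3, -0.4, -3.5]
width: 0.723
finger_force: 42.9
```

Call:
{"name": "apply_moves", "arguments": {"steps": [{"dx":0,"dy":0,"dz":0,"ax":0,"ay":0,"az":0.84,"gripper":0.6},{"dx":0,"dy":0,"dz":0,"ax":0,"ay":0,"az":0.84,"gripper":0.6},{"dx":0,"dy":0,"dz":0,"ax":0,"ay":0,"az":0.84,"gripper":0.6},{"dx":0,"dy":0,"dz":0,"ax":0,"ay":0,"az":0.84,"gripper":0.6},{"dx":0,"dy":0,"dz":0,"ax":0,"ay":0,"az":0.84,"gripper":0.6}]}}

```text
clock: 12.3
position: [0.5561, -0.2097, 0.1521]
tool_rot: [-1.856, 1.205, -2.119]
wrist_force: [-1.3, -0.4, -4.3]
width: 0.718
finger_force: 42.9
```

Call:
{"name": "apply_moves", "arguments": {"steps": [{"dx":0,"dy":0,"dz":0,"ax":0,"ay":0,"az":0.84,"gripper":0.6},{"dx":0,"dy":0,"dz":0,"ax":0,"ay":0,"az":0.84,"gripper":0.6},{"dx":0,"dy":0,"dz":0,"ax":0,"ay":0,"az":0.84,"gripper":0.6},{"dx":0,"dy":0,"dz":0,"ax":0,"ay":0,"az":0.84,"gripper":0.6},{"dx":0,"dy":0,"dz":0,"ax":0,"ay":0,"az":0.84,"gripper":0.6}]}}

```text
clock: 12.8
position: [0.556, -0.2097, 0.152]
tool_rot: [-1.235, 1.528, -1.755]
wrist_force: [0.3, -0.7, -4.0]
width: 0.723
finger_force: 42.9
```

Call:
{"name": "apply_moves", "arguments": {"steps": [{"dx":0,"dy":0,"dz":0,"ax":0,"ay":0,"az":0.84,"gripper":0.6},{"dx":0,"dy":0,"dz":0,"ax":0,"ay":0,"az":0.84,"gripper":0.6},{"dx":0,"dy":0,"dz":0,"ax":0,"ay":0,"az":0.84,"gripper":0.6},{"dx":0,"dy":0,"dz":0,"ax":0,"ay":0,"az":0.84,"gripper":0.6},{"dx":0,"dy":0,"dz":0,"ax":0,"ay":0,"az":0.84,"gripper":0.6}]}}

```text
clock: 13.3
position: [0.556, -0.2097, 0.152]
tool_rot: [-0.64, 1.676, -1.331]
wrist_force: [-0.1, -0.3, -3.5]
width: 0.718
finger_force: 42.8
```

Call:
{"name": "apply_moves", "arguments": {"steps": [{"dx":0,"dy":0,"dz":0,"ax":0,"ay":0,"az":0.84,"gripper":0.6},{"dx":0,"dy":0,"dz":0,"ax":0,"ay":0,"az":0.84,"gripper":0.6},{"dx":0,"dy":0,"dz":0,"ax":0,"ay":0,"az":0.84,"gripper":0.6},{"dx":0,"dy":0,"dz":0,"ax":0,"ay":0,"az":0.84,"gripper":0.6},{"dx":0,"dy":0,"dz":0,"ax":0,"ay":0,"az":0.84,"gripper":0.6}]}}

```text
clock: 13.8
position: [0.556, -0.2097, 0.152]
tool_rot: [-0.084, 1.683, -0.871]
wrist_force: [-0.3, -0.2, -4.2]
width: 0.726
finger_force: 42.8
```

Call:
{"name": "apply_moves", "arguments": {"steps": [{"dx":0,"dy":0,"dz":0,"ax":0,"ay":0,"az":0.84,"gripper":0.6},{"dx":0,"dy":0,"dz":0,"ax":0,"ay":0,"az":0.84,"gripper":0.6},{"dx":0,"dy":0,"dz":0,"ax":0,"ay":0,"az":0.84,"gripper":0.6},{"dx":0,"dy":0,"dz":0,"ax":0,"ay":0,"az":0.84,"gripper":0.6},{"dx":0,"dy":0,"dz":0,"ax":0,"ay":0,"az":0.78,"gripper":0.6}]}}

```text
clock: 14.3
position: [0.556, -0.2097, 0.1521]
tool_rot: [0.419, 1.573, -0.4]
wrist_force: [-0.4, 0.9, -3.7]
width: 0.719
finger_force: 42.8
```

Call:
{"name": "apply_moves", "arguments": {"steps": [{"dx":0,"dy":0,"dz":0,"ax":0,"ay":0,"az":0,"gripper":0.6},{"dx":0,"dy":0,"dz":0,"ax":0,"ay":0,"az":0,"gripper":0.6},{"dx":0,"dy":0,"dz":0,"ax":0,"ay":0,"az":0,"gripper":0.6},{"dx":0,"dy":0,"dz":0,"ax":0,"ay":0,"az":0,"gripper":0.6},{"dx":0,"dy":0,"dz":0,"ax":0,"ay":0,"az":0,"gripper":0.6}]}}

```text
clock: 14.8
position: [0.5568, -0.2094, 0.1534]
tool_rot: [0.413, 1.571, -0.403]
wrist_force: [0.3, -0.2, -3.7]
width: 0.722
finger_force: 42.9
```

```bash
python3 - <<'E'
from h import *
x,A,q=now();o=robot.observe();print(x,q.round(2),o["width"],o["finger_force"],np.degrees(np.arcsin(A.as_matrix()[2])))
s=robot.get_image("scene");t=robot.get_image("top")
c=lambda im,x,y:cv2.resize(im[y:y+120,x:x+100],None,fx=4,fy=4,interpolation=cv2.INTER_CUBIC)
cv2.imwrite("pics/flip.png",np.hstack([c(s,200,110),c(t,370,145)]))
E
```

```text
[ 0.55678823 -0.20944905  0.15341424] [-0.35  0.67  2.4   3.31  1.46  1.55] 0.7219725618748101 42.88749039173126 [-87.79234785  -0.22246253  -2.19640386]
```

View pics/flip.png

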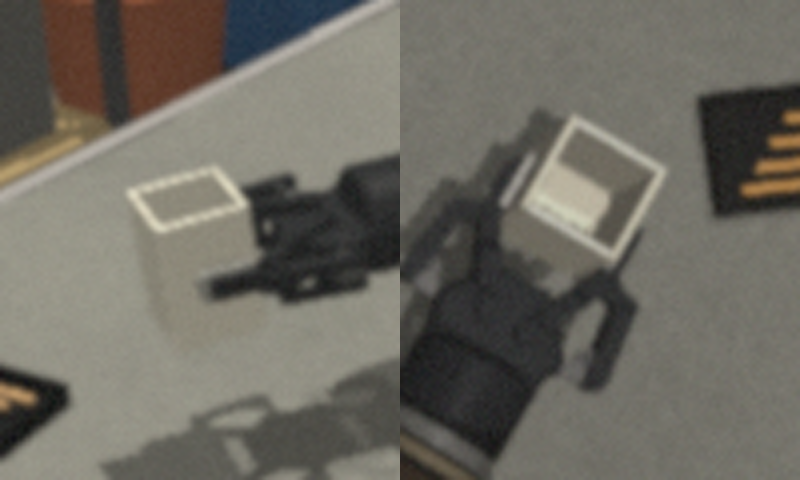

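The cup is mouth-up in the jaws (rim at about 190,200 in the scene crop). I level the tool and lower it.

Call:
{"name": "apply_moves", "arguments": {"steps": [{"dx":0.7,"dy":0,"dz":0,"ax":0,"ay":-0.1,"az":0,"gripper":0.6},{"dx":0.9,"dy":0,"dz":0,"ax":0,"ay":-0.1,"az":0,"gripper":0.6},{"dx":0.9,"dy":0,"dz":0,"ax":0,"ay":0,"az":0,"gripper":0.6},{"dx":0.9,"dy":0,"dz":0,"ax":0,"ay":0,"az":0,"gripper":0.6},{"dx":0.7,"dy":0,"dz":0,"ax":0,"ay":0,"az":0,"gripper":0.6}]}}

```text
clock: 15.4
position: [0.5556, -0.209, 0.0703]
tool_rot: [0.406, 1.542, -0.408]
wrist_force: [-0.1, -0.3, -2.5]
width: 0.723
finger_force: 42.9
```

Call:
{"name": "apply_moves", "arguments": {"steps": [{"dx":0.2,"dy":0,"dz":0,"ax":0,"ay":0,"az":0,"gripper":0.6},{"dx":0.2,"dy":0,"dz":0,"ax":0,"ay":0,"az":0,"gripper":0.6},{"dx":0.1,"dy":0,"dz":0,"ax":0,"ay":0,"az":0,"gripper":0.6},{"dx":0.1,"dy":0,"dz":0,"ax":0,"ay":0,"az":0,"gripper":0.6},{"dx":0,"dy":0,"dz":0,"ax":0,"ay":0,"az":0,"gripper":0.6}]}}

```text
clock: 15.9
position: [0.5556, -0.2091, 0.06]
tool_rot: [0.406, 1.54, -0.408]
wrist_force: [0.4, -1.0, -3.9]
width: 0.721
finger_force: 42.9
```

```bash
python3 - <<'E'
from h import *
x,A,q=now();o=robot.observe();print(x,q.round(2),o["wrist_force"],o["joint_efforts"].round(1),o["width"],o["finger_force"],np.degrees(np.arcsin(A.as_matrix()[2])))
E
```

```text
[ 0.55560162 -0.20905375  0.06001251] [-0.35  0.99  2.28  3.31  1.69  1.59] [ 0.35140928 -1.00268386 -3.88164182] [ -0.  -38.    1.2   0.1   5.1   0. ] 0.7210246676593067 42.932374477386475 [-89.54730062  -0.1821649   -0.41442914]
```

Call:
{"name": "apply_moves", "arguments": {"steps": [{"dx":0.15,"dy":0,"dz":0,"ax":0,"ay":0,"az":0,"gripper":0.6},{"dx":0.15,"dy":0,"dz":0,"ax":0,"ay":0,"az":0,"gripper":0.6},{"dx":0.15,"dy":0,"dz":0,"ax":0,"ay":0,"az":0,"gripper":0.6},{"dx":0.12,"dy":0,"dz":0,"ax":0,"ay":0,"az":0,"gripper":0.6},{"dx":0,"dy":0,"dz":0,"ax":0,"ay":0,"az":0,"gripper":0.6}]}}

```text
clock: 16.4
position: [0.5552, -0.209, 0.0476]
tool_rot: [0.406, 1.542, -0.407]
wrist_force: [-0.5, 0.2, -2.8]
width: 0.722
finger_force: 42.9
```

Call:
{"name": "apply_moves", "arguments": {"steps": [{"dx":0.04,"dy":0,"dz":0,"ax":0,"ay":0,"az":0,"gripper":0.6},{"dx":0.04,"dy":0,"dz":0,"ax":0,"ay":0,"az":0,"gripper":0.6},{"dx":0.04,"dy":0,"dz":0,"ax":0,"ay":0,"az":0,"gripper":0.6},{"dx":0,"dy":0,"dz":0,"ax":0,"ay":0,"az":0,"gripper":0.6},{"dx":0,"dy":0,"dz":0,"ax":0,"ay":0,"az":0,"gripper":0.6}]}}

```text
clock: 16.9
position: [0.5553, -0.209, 0.0461]
tool_rot: [0.406, 1.54, -0.408]
wrist_force: [0.1, 0.6, -1.7]
width: 0.721
finger_force: 42.9
```

```bash
python3 - <<'E'
from h import *
x,A,q=now();o=robot.observe();print(x,q.round(2),o["wrist_force"],o["joint_efforts"].round(1),np.degrees(np.arcsin(A.as_matrix()[2])))
E
```

```text
[ 0.55533384 -0.20901148  0.04609185] [-0.35  1.03  2.26  3.31  1.71  1.59] [ 0.05249967  0.56189752 -1.68485058] [ -0.  -37.8   1.8   0.1   4.7  -0. ] [-89.55103978  -0.18605364  -0.40859289]
```

Edge contact has begun. Ease down a touch more and open slowly.

Call:
{"name": "apply_moves", "arguments": {"newtons": 20, "steps": [{"dx":0.03,"dy":0,"dz":0,"ax":0,"ay":0,"az":0,"gripper":0.6},{"dx":0.02,"dy":0,"dz":0,"ax":0,"ay":0,"az":0,"gripper":0.6},{"dx":0,"dy":0,"dz":0,"ax":0,"ay":0,"az":0,"gripper":0.28},{"dx":0,"dy":0,"dz":0,"ax":0,"ay":0,"az":0,"gripper":0.27},{"dx":0,"dy":0,"dz":0,"ax":0,"ay":0,"az":0,"gripper":0.26}]}}

```text
clock: 17.4
position: [0.5557, -0.2091, 0.0449]
tool_rot: [0.406, 1.54, -0.407]
wrist_force: [1.0, -0.1, 0.0]
width: 0.741
finger_force: 0.0
```

Call:
{"name": "apply_moves", "arguments": {"steps": [{"dx":0,"dy":0,"dz":0,"ax":0,"ay":0,"az":0,"gripper":0.23},{"dx":0,"dy":0,"dz":0,"ax":0,"ay":0,"az":0,"gripper":0.18},{"dx":0,"dy":0,"dz":0,"ax":0,"ay":0,"az":0,"gripper":0.12},{"dx":0,"dy":0,"dz":0,"ax":0,"ay":0,"az":0,"gripper":0.06},{"dx":0,"dy":0,"dz":0,"ax":0,"ay":0,"az":0,"gripper":0}]}}

```text
clock: 17.9
position: [0.5553, -0.209, 0.0447]
tool_rot: [0.406, 1.541, -0.408]
wrist_force: [0.1, -0.5, 0.1]
width: 1.002
finger_force: 0.0
```

Call:
{"name": "apply_moves", "arguments": {"steps": [{"dx":0,"dy":0,"dz":0,"ax":0,"ay":0,"az":0,"gripper":0},{"dx":0,"dy":0,"dz":0,"ax":0,"ay":0,"az":0,"gripper":0},{"dx":0,"dy":0,"dz":0,"ax":0,"ay":0,"az":0,"gripper":0},{"dx":0,"dy":0,"dz":0,"ax":0,"ay":0,"az":0,"gripper":0},{"dx":0,"dy":0,"dz":0,"ax":0,"ay":0,"az":0,"gripper":0}]}}

```text
clock: 18.4
position: [0.5553, -0.209, 0.0447]
tool_rot: [0.406, 1.541, -0.407]
wrist_force: [0.2, -0.6, -0.1]
width: 0.999
finger_force: 0.0
```

```bash
python3 - <<'E'
from h import *
x,A,q=now();o=robot.observe();print(x,q.round(2),o["wrist_force"],o["width"])
s=robot.get_image("scene");t=robot.get_image("top")
c=lambda im,x,y:cv2.resize(im[y:y+120,x:x+100],None,fx=4,fy=4,interpolation=cv2.INTER_CUBIC)
cv2.imwrite("pics/set.png",np.hstack([c(s,200,140),c(t,360,145)]))
M=A.as_matrix()
# up 0.16 straight, then plan back
s1=rows(x,A,q,x+[0,0,.2],A,12)
EAR=np.array([.5735,.2055]);yw=np.radians(-15.5)
ys=np.array([-np.sin(yw),np.cos(yw),0])
for sg in(1,-1):
    X,B=pose([*EAR,.2],[0,0,-1],sg*ys)
    qq,e=ik(X,B,[.35,.3,1.6,0,1.2,0]);print("down",sg,qq.round(2),e)
    rows(*s1,X,B,30)
E
```

```text
[ 0.55528528 -0.20898499  0.04474722] [-0.35  1.03  2.26  3.31  1.71  1.59] [ 0.15130449 -0.55072339 -0.11294869] 0.9991058580840476
12 rows [-0.83, -0.0, -0.01, 0.0, 0.0, 0.0] maxdq 0.059 end [ 0.555 -0.208  0.244] q [-0.35  0.39  2.46  3.32  1.27  1.52] minz 0.061 wrist z min 0.064
down 1 [ 0.27  0.33  1.71 -0.    1.1  -1.03] 1.9138696676167077e-11
IK err 11 0.003256538876448668
IK err 12 0.01212534461811439
IK err 13 0.020990728235748532
IK err 14 0.02981858235980793
IK err 15 0.038574498385030125
IK err 16 0.04722458263482655
IK err 17 0.05573283863238344
IK err 18 0.0640615121258851
IK err 19 0.072170300783863
IK err 20 0.0800152479217472
IK err 21 0.0875452111375233
IK err 22 0.09650858290127677
IK err 23 0.10833189761700772
IK err 24 0.12026319730169374
IK err 25 0.13230607492433233
IK err 26 0.14446247744667304
IK err 27 0.15673247002918192
IK err 28 0.16911392773752554
IK err 29 0.1816034181938825
30 rows [0.22, 0.65, -0.15, -0.04, 0.35, -0.04] maxdq 0.157 end [0.579 0.203 0.203] q [0.29 0.24 2.25 4.34 0.05 0.94] minz 0.189 wrist z min 0.258
down -1 [0.27 0.33 1.71 0.   1.1 
[... 155 characters left out ...]
1 0.061250912861684007
IK err 12 0.07491739820072126
IK err 13 0.09286580018879578
IK err 14 0.11100550638902866
IK err 15 0.12878048144443505
IK err 16 0.14563062912589736
IK err 17 0.1609840211841723
IK err 18 0.17428409865071057
IK err 19 0.18433107283734834
IK err 20 0.1921857691822913
IK err 21 0.19784874674634093
IK err 22 0.20128661028228187
IK err 23 0.202498642295961
IK err 24 0.2019448449568772
IK err 25 0.20142444307105856
IK err 26 0.20105845935022745
IK err 27 0.2050240934889479
IK err 28 0.2315950807505599
IK err 29 0.2579350586219006
30 rows [0.63, -0.29, -0.75, 0.46, 0.06, 0.47] maxdq 0.146 end [0.57  0.204 0.201] q [0.07 0.19 2.3  4.34 0.05 2.94] minz 0.093 wrist z min 0.211
```

View pics/set.png

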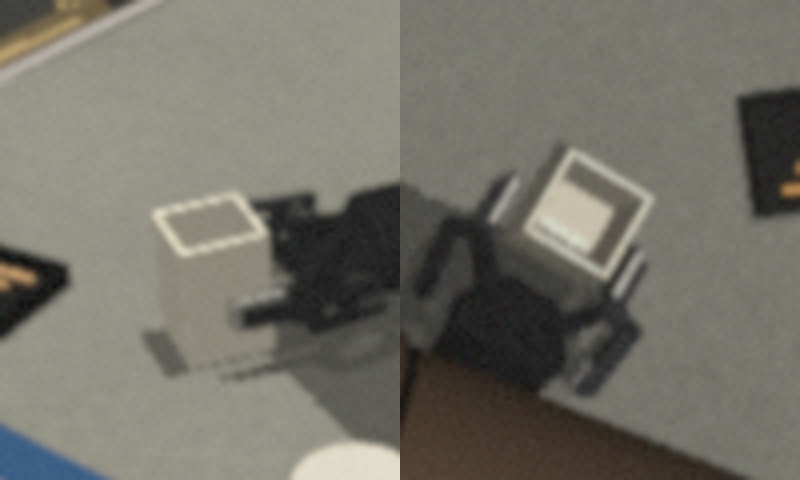

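The cup stands upright and is released (rim at about 210,222 in the scene crop). Lift off, then plan the wrist return via joint-space waypoints.

Call:
{"name": "apply_moves", "arguments": {"steps": [{"dx":-0.3,"dy":0,"dz":0,"ax":0,"ay":0,"az":0,"gripper":0},{"dx":-0.5,"dy":0,"dz":0,"ax":0,"ay":0,"az":0,"gripper":0},{"dx":-0.7,"dy":0,"dz":0,"ax":0,"ay":0,"az":0,"gripper":0},{"dx":-0.9,"dy":0,"dz":0,"ax":0,"ay":0,"az":0,"gripper":0},{"dx":-0.9,"dy":0,"dz":0,"ax":0,"ay":0,"az":0,"gripper":0}]}}

```text
clock: 19.0
position: [0.5557, -0.209, 0.112]
tool_rot: [0.406, 1.541, -0.408]
wrist_force: [-1.3, 0.1, 0.1]
width: 1.002
finger_force: 0.0
```

Call:
{"name": "apply_moves", "arguments": {"steps": [{"dx":-0.9,"dy":0,"dz":0,"ax":0,"ay":0,"az":0,"gripper":0},{"dx":-0.9,"dy":0,"dz":0,"ax":0,"ay":0,"az":0,"gripper":0},{"dx":-0.9,"dy":0,"dz":0,"ax":0,"ay":0,"az":0,"gripper":0},{"dx":-0.9,"dy":0,"dz":0,"ax":0,"ay":0,"az":0,"gripper":0},{"dx":-0.9,"dy":0,"dz":0,"ax":0,"ay":0,"az":0,"gripper":0}]}}

```text
clock: 19.5
position: [0.5561, -0.209, 0.2023]
tool_rot: [0.406, 1.54, -0.408]
wrist_force: [-0.5, -0.2, 0.5]
width: 0.998
finger_force: 0.0
```

```bash
cat > ret.py <<'E'
from h import *
x,A,q=now();print(x,q.round(2))
EAR=np.array([.5735,.2055]);yw=np.radians(-15.5);ys=np.array([-np.sin(yw),np.cos(yw),0])
X,B=pose([*EAR,.24],[0,0,-1],ys); qe,e=ik(X,B,[.27,.33,1.7,0,1.1,-1.03])
q1=np.array([-.25,.1,2.3,2.4,1.35,.8]);q2=np.array([0,.05,2.2,1.5,1.45,.0]);q3=np.array([.2,.1,1.9,.7,1.25,-.6])
c=(x,A,q)
for w,n in zip([q1,q2,q3,qe],[15,15,15,15]):
    xw,Aw=fk(w,P); c=rows(*c,xw,Aw,n)
E
python3 ret.py
```

```text
[ 0.55614271 -0.20898981  0.20225936] [-0.35  0.53  2.43  3.32  1.39  1.54]
15 rows [-1.36, 0.49, 0.43, -0.3, -0.4, -0.43] maxdq 0.067 end [0.62  0.089 0.48 ] q [-0.25  0.1   2.3   2.4   1.35  0.81] minz 0.229 wrist z min 0.214
15 rows [-1.14, 0.03, 0.35, -0.05, -0.5, -0.43] maxdq 0.064 end [0.425 0.339 0.399] q [-0.    0.05  2.2   1.51  1.45  0.  ] minz 0.399 wrist z min 0.387
15 rows [-0.31, 0.15, 0.07, 0.05, -0.38, -0.47] maxdq 0.056 end [0.45  0.322 0.305] q [ 0.2   0.1   1.9   0.7   1.26 -0.6 ] minz 0.305 wrist z min 0.441
15 rows [-0.62, -0.08, 0.01, 0.19, -0.24, -0.33] maxdq 0.048 end [0.572 0.205 0.241] q [ 0.28  0.28  1.69 -0.01  1.17 -1.02] minz 0.241 wrist z min 0.539
```

```bash
sed -i 's/\[15,15,15,15\]/[25,20,10,15]/' ret.py; python3 ret.py
```

```text
[ 0.55614271 -0.20898981  0.20225936] [-0.35  0.53  2.43  3.32  1.39  1.54]
25 rows [-0.81, 0.28, 0.27, -0.18, -0.24, -0.26] maxdq 0.041 end [0.62  0.088 0.476] q [-0.25  0.1   2.3   2.39  1.36  0.8 ] minz 0.218 wrist z min 0.21
20 rows [-0.85, 0.01, 0.28, -0.04, -0.38, -0.32] maxdq 0.048 end [0.426 0.338 0.397] q [-0.    0.05  2.19  1.49  1.45  0.02] minz 0.397 wrist z min 0.383
10 rows [-0.44, 0.24, 0.11, 0.06, -0.56, -0.72] maxdq 0.082 end [0.453 0.323 0.306] q [ 0.2   0.1   1.9   0.7   1.24 -0.6 ] minz 0.306 wrist z min 0.447
15 rows [-0.62, -0.09, 0.02, 0.19, -0.23, -0.33] maxdq 0.047 end [0.574 0.206 0.239] q [ 0.27  0.28  1.69  0.    1.16 -1.03] minz 0.239 wrist z min 0.538
```

Call:
{"name": "apply_moves", "arguments": {"steps": [{"dx":-0.81,"dy":0.28,"dz":0.27,"ax":-0.18,"ay":-0.24,"az":-0.26,"gripper":0},{"dx":-0.81,"dy":0.28,"dz":0.27,"ax":-0.18,"ay":-0.24,"az":-0.26,"gripper":0},{"dx":-0.81,"dy":0.28,"dz":0.27,"ax":-0.18,"ay":-0.24,"az":-0.26,"gripper":0},{"dx":-0.81,"dy":0.28,"dz":0.27,"ax":-0.18,"ay":-0.24,"az":-0.26,"gripper":0},{"dx":-0.81,"dy":0.28,"dz":0.27,"ax":-0.18,"ay":-0.24,"az":-0.26,"gripper":0}]}}

```text
clock: 20.0
position: [0.5914, -0.1877, 0.2819]
tool_rot: [0.108, 1.425, -0.476]
wrist_force: [0.6, -0.1, 0.8]
width: 1.0
finger_force: 0.0
```

Call:
{"name": "apply_moves", "arguments": {"steps": [{"dx":-0.81,"dy":0.28,"dz":0.27,"ax":-0.18,"ay":-0.24,"az":-0.26,"gripper":0},{"dx":-0.81,"dy":0.28,"dz":0.27,"ax":-0.18,"ay":-0.24,"az":-0.26,"gripper":0},{"dx":-0.81,"dy":0.28,"dz":0.27,"ax":-0.18,"ay":-0.24,"az":-0.26,"gripper":0},{"dx":-0.81,"dy":0.28,"dz":0.27,"ax":-0.18,"ay":-0.24,"az":-0.26,"gripper":0},{"dx":-0.81,"dy":0.28,"dz":0.27,"ax":-0.18,"ay":-0.24,"az":-0.26,"gripper":0}]}}

```text
clock: 20.5
position: [0.6171, -0.1424, 0.3545]
tool_rot: [-0.18, 1.292, -0.534]
wrist_force: [-0.3, -0.3, 0.4]
width: 1.001
finger_force: 0.0
```

Call:
{"name": "apply_moves", "arguments": {"steps": [{"dx":-0.81,"dy":0.28,"dz":0.27,"ax":-0.18,"ay":-0.24,"az":-0.26,"gripper":0},{"dx":-0.81,"dy":0.28,"dz":0.27,"ax":-0.18,"ay":-0.24,"az":-0.26,"gripper":0},{"dx":-0.81,"dy":0.28,"dz":0.27,"ax":-0.18,"ay":-0.24,"az":-0.26,"gripper":0},{"dx":-0.81,"dy":0.28,"dz":0.27,"ax":-0.18,"ay":-0.24,"az":-0.26,"gripper":0},{"dx":-0.81,"dy":0.28,"dz":0.27,"ax":-0.18,"ay":-0.24,"az":-0.26,"gripper":0}]}}

```text
clock: 21.0
position: [0.6311, -0.0771, 0.4141]
tool_rot: [-0.461, 1.141, -0.583]
wrist_force: [0.4, -0.0, -0.3]
width: 1.002
finger_force: 0.0
```

Call:
{"name": "apply_moves", "arguments": {"steps": [{"dx":-0.81,"dy":0.28,"dz":0.27,"ax":-0.18,"ay":-0.24,"az":-0.26,"gripper":0},{"dx":-0.81,"dy":0.28,"dz":0.27,"ax":-0.18,"ay":-0.24,"az":-0.26,"gripper":0},{"dx":-0.81,"dy":0.28,"dz":0.27,"ax":-0.18,"ay":-0.24,"az":-0.26,"gripper":0},{"dx":-0.81,"dy":0.28,"dz":0.27,"ax":-0.18,"ay":-0.24,"az":-0.26,"gripper":0},{"dx":-0.81,"dy":0.28,"dz":0.27,"ax":-0.18,"ay":-0.24,"az":-0.26,"gripper":0}]}}

```text
clock: 21.5
position: [0.6322, 0.0023, 0.4555]
tool_rot: [-0.732, 0.972, -0.622]
wrist_force: [0.3, 0.7, 0.6]
width: 1.001
finger_force: 0.0
```

Call:
{"name": "apply_moves", "arguments": {"steps": [{"dx":-0.81,"dy":0.28,"dz":0.27,"ax":-0.18,"ay":-0.24,"az":-0.26,"gripper":0},{"dx":-0.81,"dy":0.28,"dz":0.27,"ax":-0.18,"ay":-0.24,"az":-0.26,"gripper":0},{"dx":-0.81,"dy":0.28,"dz":0.27,"ax":-0.18,"ay":-0.24,"az":-0.26,"gripper":0},{"dx":-0.81,"dy":0.28,"dz":0.27,"ax":-0.18,"ay":-0.24,"az":-0.26,"gripper":0},{"dx":-0.81,"dy":0.28,"dz":0.27,"ax":-0.18,"ay":-0.24,"az":-0.26,"gripper":0}]}}

```text
clock: 22.0
position: [0.6199, 0.0888, 0.475]
tool_rot: [-0.994, 0.787, -0.651]
wrist_force: [0.4, -0.3, -0.3]
width: 0.998
finger_force: 0.0
```

Call:
{"name": "apply_moves", "arguments": {"steps": [{"dx":-0.85,"dy":0.01,"dz":0.28,"ax":-0.04,"ay":-0.38,"az":-0.32,"gripper":0},{"dx":-0.85,"dy":0.01,"dz":0.28,"ax":-0.04,"ay":-0.38,"az":-0.32,"gripper":0},{"dx":-0.85,"dy":0.01,"dz":0.28,"ax":-0.04,"ay":-0.38,"az":-0.32,"gripper":0},{"dx":-0.85,"dy":0.01,"dz":0.28,"ax":-0.04,"ay":-0.38,"az":-0.32,"gripper":0},{"dx":-0.85,"dy":0.01,"dz":0.28,"ax":-0.04,"ay":-0.38,"az":-0.32,"gripper":0}]}}

```text
clock: 22.5
position: [0.5872, 0.1688, 0.496]
tool_rot: [-1.189, 0.431, -0.686]
wrist_force: [0.4, -0.9, -0.5]
width: 1.001
finger_force: 0.0
```

Call:
{"name": "apply_moves", "arguments": {"steps": [{"dx":-0.85,"dy":0.01,"dz":0.28,"ax":-0.04,"ay":-0.38,"az":-0.32,"gripper":0},{"dx":-0.85,"dy":0.01,"dz":0.28,"ax":-0.04,"ay":-0.38,"az":-0.32,"gripper":0},{"dx":-0.85,"dy":0.01,"dz":0.28,"ax":-0.04,"ay":-0.38,"az":-0.32,"gripper":0},{"dx":-0.85,"dy":0.01,"dz":0.28,"ax":-0.04,"ay":-0.38,"az":-0.32,"gripper":0},{"dx":-0.85,"dy":0.01,"dz":0.28,"ax":-0.04,"ay":-0.38,"az":-0.32,"gripper":0}]}}

```text
clock: 23.0
position: [0.5384, 0.2429, 0.489]
tool_rot: [-1.357, 0.059, -0.703]
wrist_force: [-0.5, 0.8, -0.6]
width: 1.002
finger_force: 0.0
```

Call:
{"name": "apply_moves", "arguments": {"steps": [{"dx":-0.85,"dy":0.01,"dz":0.28,"ax":-0.04,"ay":-0.38,"az":-0.32,"gripper":0},{"dx":-0.85,"dy":0.01,"dz":0.28,"ax":-0.04,"ay":-0.38,"az":-0.32,"gripper":0},{"dx":-0.85,"dy":0.01,"dz":0.28,"ax":-0.04,"ay":-0.38,"az":-0.32,"gripper":0},{"dx":-0.85,"dy":0.01,"dz":0.28,"ax":-0.04,"ay":-0.38,"az":-0.32,"gripper":0},{"dx":-0.85,"dy":0.01,"dz":0.28,"ax":-0.04,"ay":-0.38,"az":-0.32,"gripper":0}]}}

```text
clock: 23.5
position: [0.4812, 0.3015, 0.4543]
tool_rot: [-1.496, -0.326, -0.703]
wrist_force: [0.6, -0.5, 0.4]
width: 1.0
finger_force: 0.0
```

Call:
{"name": "apply_moves", "arguments": {"steps": [{"dx":-0.85,"dy":0.01,"dz":0.28,"ax":-0.04,"ay":-0.38,"az":-0.32,"gripper":0},{"dx":-0.85,"dy":0.01,"dz":0.28,"ax":-0.04,"ay":-0.38,"az":-0.32,"gripper":0},{"dx":-0.85,"dy":0.01,"dz":0.28,"ax":-0.04,"ay":-0.38,"az":-0.32,"gripper":0},{"dx":-0.85,"dy":0.01,"dz":0.28,"ax":-0.04,"ay":-0.38,"az":-0.32,"gripper":0},{"dx":-0.85,"dy":0.01,"dz":0.28,"ax":-0.04,"ay":-0.38,"az":-0.32,"gripper":0}]}}

```text
clock: 24.0
position: [0.4246, 0.3376, 0.3958]
tool_rot: [-1.604, -0.724, -0.684]
wrist_force: [-0.0, -0.9, -0.2]
width: 1.002
finger_force: 0.0
```

```bash
sed -i 's/\[q1,q2,q3,qe\],\[25,20,10,15\]/[q3,qe],[10,15]/' ret.py; python3 ret.py
```

```text
[0.42463859 0.33764538 0.39579168] [-0.    0.05  2.19  1.48  1.45  0.01]
10 rows [-0.43, 0.24, 0.1, 0.06, -0.56, -0.71] maxdq 0.082 end [0.452 0.322 0.306] q [ 0.2   0.1   1.9   0.7   1.25 -0.59] minz 0.306 wrist z min 0.446
15 rows [-0.62, -0.08, 0.02, 0.19, -0.23, -0.33] maxdq 0.047 end [0.574 0.206 0.239] q [ 0.27  0.29  1.68  0.    1.17 -1.03] minz 0.239 wrist z min 0.538
```

Call:
{"name": "apply_moves", "arguments": {"steps": [{"dx":-0.43,"dy":0.24,"dz":0.1,"ax":0.06,"ay":-0.56,"az":-0.71,"gripper":0},{"dx":-0.43,"dy":0.24,"dz":0.1,"ax":0.06,"ay":-0.56,"az":-0.71,"gripper":0},{"dx":-0.43,"dy":0.24,"dz":0.1,"ax":0.06,"ay":-0.56,"az":-0.71,"gripper":0},{"dx":-0.43,"dy":0.24,"dz":0.1,"ax":0.06,"ay":-0.56,"az":-0.71,"gripper":0},{"dx":-0.43,"dy":0.24,"dz":0.1,"ax":0.06,"ay":-0.56,"az":-0.71,"gripper":0}]}}

```text
clock: 24.5
position: [0.4265, 0.3341, 0.3463]
tool_rot: [-1.535, -1.501, -0.703]
wrist_force: [0.8, -0.4, -1.0]
width: 1.001
finger_force: 0.0
```

Call:
{"name": "apply_moves", "arguments": {"steps": [{"dx":-0.43,"dy":0.24,"dz":0.1,"ax":0.06,"ay":-0.56,"az":-0.71,"gripper":0},{"dx":-0.43,"dy":0.24,"dz":0.1,"ax":0.06,"ay":-0.56,"az":-0.71,"gripper":0},{"dx":-0.43,"dy":0.24,"dz":0.1,"ax":0.06,"ay":-0.56,"az":-0.71,"gripper":0},{"dx":-0.43,"dy":0.24,"dz":0.1,"ax":0.06,"ay":-0.56,"az":-0.71,"gripper":0},{"dx":-0.43,"dy":0.24,"dz":0.1,"ax":0.06,"ay":-0.56,"az":-0.71,"gripper":0}]}}

```text
clock: 25.0
position: [0.453, 0.3216, 0.3064]
tool_rot: [-1.303, -2.272, -0.656]
wrist_force: [0.4, 0.2, 0.0]
width: 1.002
finger_force: 0.0
```

Call:
{"name": "apply_moves", "arguments": {"steps": [{"dx":-0.62,"dy":-0.08,"dz":0.02,"ax":0.19,"ay":-0.23,"az":-0.33,"gripper":0},{"dx":-0.62,"dy":-0.08,"dz":0.02,"ax":0.19,"ay":-0.23,"az":-0.33,"gripper":0},{"dx":-0.62,"dy":-0.08,"dz":0.02,"ax":0.19,"ay":-0.23,"az":-0.33,"gripper":0},{"dx":-0.62,"dy":-0.08,"dz":0.02,"ax":0.19,"ay":-0.23,"az":-0.33,"gripper":0},{"dx":-0.62,"dy":-0.08,"dz":0.02,"ax":0.19,"ay":-0.23,"az":-0.33,"gripper":0}]}}

```text
clock: 25.5
position: [0.4798, 0.2775, 0.2715]
tool_rot: [-1.058, -2.591, -0.465]
wrist_force: [0.8, -0.3, -0.1]
width: 1.002
finger_force: 0.0
```

Call:
{"name": "apply_moves", "arguments": {"steps": [{"dx":-0.62,"dy":-0.08,"dz":0.02,"ax":0.19,"ay":-0.23,"az":-0.33,"gripper":0},{"dx":-0.62,"dy":-0.08,"dz":0.02,"ax":0.19,"ay":-0.23,"az":-0.33,"gripper":0},{"dx":-0.62,"dy":-0.08,"dz":0.02,"ax":0.19,"ay":-0.23,"az":-0.33,"gripper":0},{"dx":-0.62,"dy":-0.08,"dz":0.02,"ax":0.19,"ay":-0.23,"az":-0.33,"gripper":0},{"dx":-0.62,"dy":-0.08,"dz":0.02,"ax":0.19,"ay":-0.23,"az":-0.33,"gripper":0}]}}

```text
clock: 26.0
position: [0.5215, 0.2369, 0.249]
tool_rot: [-0.765, -2.875, -0.248]
wrist_force: [-1.1, 0.5, -0.1]
width: 1.002
finger_force: 0.0
```

Call:
{"name": "apply_moves", "arguments": {"steps": [{"dx":-0.62,"dy":-0.08,"dz":0.02,"ax":0.19,"ay":-0.23,"az":-0.33,"gripper":0},{"dx":-0.62,"dy":-0.08,"dz":0.02,"ax":0.19,"ay":-0.23,"az":-0.33,"gripper":0},{"dx":-0.62,"dy":-0.08,"dz":0.02,"ax":0.19,"ay":-0.23,"az":-0.33,"gripper":0},{"dx":-0.62,"dy":-0.08,"dz":0.02,"ax":0.19,"ay":-0.23,"az":-0.33,"gripper":0},{"dx":-0.62,"dy":-0.08,"dz":0.02,"ax":0.19,"ay":-0.23,"az":-0.33,"gripper":0}]}}

```text
clock: 26.5
position: [0.5742, 0.2052, 0.2393]
tool_rot: [-0.425, -3.107, -0.004]
wrist_force: [-0.6, -0.4, -0.3]
width: 1.002
finger_force: 0.0
```

```bash
cat > ear.py <<'E'
from h import *
x,A,q=now();o=robot.observe();print(x,q.round(2),o["wrist_force"].round(1));print(A.as_matrix().round(3).tolist())
EAR=np.array([.5735,.2055]);yw=np.radians(-15.5);ys=np.array([-np.sin(yw),np.cos(yw),0])
c=(x,A,q)
for z,n in((.18,5),(.145,5),(.125,5)):c=rows(*c,*pose([*EAR,z],[0,0,-1],ys),n)
E
python3 ear.py
python3 - <<'E'
from h import *
s=robot.get_image("scene");cv2.imwrite("pics/ear.png",cv2.resize(s[160:320,320:480],None,fx=3.7,fy=3.7,interpolation=cv2.INTER_CUBIC))
E
```

```text
[0.57418267 0.20516533 0.23933743] [ 0.27  0.29  1.68  0.    1.18 -1.03] [-0.6 -0.4 -0.3]
[[-0.963, 0.268, -0.005], [0.268, 0.963, 0.003], [0.005, 0.002, -1.0]]
5 rows [0.01, 0.0, 0.59, 0.0, -0.01, -0.0] maxdq 0.023 end [0.573 0.206 0.18 ] q [ 0.27  0.35  1.73  0.    1.06 -1.03] minz 0.18 wrist z min 0.479
5 rows [-0.0, 0.0, 0.35, 0.0, 0.0, -0.0] maxdq 0.013 end [0.573 0.206 0.145] q [ 0.27  0.39  1.75  0.    1.   -1.03] minz 0.145 wrist z min 0.444
5 rows [-0.0, -0.0, 0.2, 0.0, 0.0, -0.0] maxdq 0.007 end [0.573 0.206 0.125] q [ 0.27  0.42  1.76  0.    0.96 -1.03] minz 0.125 wrist z min 0.424
```

View pics/ear.png

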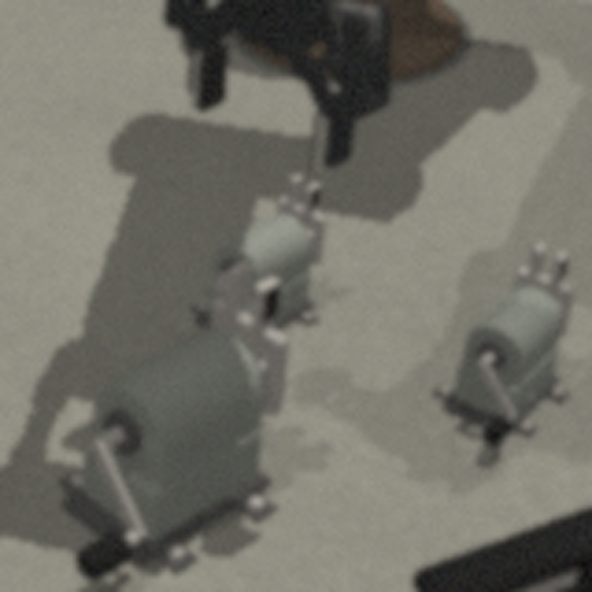

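The gripper is above the ears of the large sharpener (ears at about 250,290 in the crop). Descend to z≈0.13, then close slowly.

Call:
{"name": "apply_moves", "arguments": {"steps": [{"dx":0.01,"dy":0,"dz":0.9,"ax":0,"ay":-0.01,"az":0,"gripper":0},{"dx":0.01,"dy":0,"dz":0.9,"ax":0,"ay":-0.01,"az":0,"gripper":0},{"dx":0.01,"dy":0,"dz":0.9,"ax":0,"ay":-0.01,"az":0,"gripper":0},{"dx":0.01,"dy":0,"dz":0.9,"ax":0,"ay":-0.01,"az":0,"gripper":0},{"dx":0.01,"dy":0,"dz":0.8,"ax":0,"ay":-0.01,"az":0,"gripper":0}]}}

```text
clock: 27.05
position: [0.5723, 0.2061, 0.1505]
tool_rot: [0.43, 3.112, 0.005]
wrist_force: [0.6, 0.7, -1.0]
width: 0.997
finger_force: 0.0
```

Call:
{"name": "apply_moves", "arguments": {"steps": [{"dx":0,"dy":0,"dz":0.2,"ax":0,"ay":0,"az":0,"gripper":0},{"dx":0,"dy":0,"dz":0.2,"ax":0,"ay":0,"az":0,"gripper":0},{"dx":0,"dy":0,"dz":0.2,"ax":0,"ay":0,"az":0,"gripper":0.1},{"dx":0,"dy":0,"dz":0.2,"ax":0,"ay":0,"az":0,"gripper":0.2},{"dx":0,"dy":0,"dz":0.2,"ax":0,"ay":0,"az":0,"gripper":0.3}]}}

```text
clock: 27.55
position: [0.5743, 0.2066, 0.1317]
tool_rot: [0.429, 3.109, 0.006]
wrist_force: [-0.3, -0.3, 0.0]
width: 0.704
finger_force: 0.0
```

Call:
{"name": "apply_moves", "arguments": {"newtons": 40, "steps": [{"dx":0,"dy":0,"dz":0,"ax":0,"ay":0,"az":0,"gripper":0.4},{"dx":0,"dy":0,"dz":0,"ax":0,"ay":0,"az":0,"gripper":0.48},{"dx":0,"dy":0,"dz":0,"ax":0,"ay":0,"az":0,"gripper":0.54},{"dx":0,"dy":0,"dz":0,"ax":0,"ay":0,"az":0,"gripper":0.58},{"dx":0,"dy":0,"dz":0,"ax":0,"ay":0,"az":0,"gripper":0.61}]}}

```text
clock: 28.05
position: [0.5738, 0.2057, 0.1315]
tool_rot: [0.428, 3.111, 0.002]
wrist_force: [-0.7, -2.8, 1.3]
width: 0.386
finger_force: 1.1
```

```bash
python3 ear.py|head -3
```

```text
[0.57378599 0.20570443 0.13147646] [ 0.27  0.41  1.76  0.    0.97 -1.03] [-0.7 -2.8  1.3]
[[-0.963, 0.27, 0.002], [0.27, 0.963, 0.001], [-0.001, 0.001, -1.0]]
5 rows [0.0, -0.0, -0.49, 0.0, 0.0, -0.0] maxdq 0.018 end [0.574 0.206 0.18 ] q [ 0.27  0.35  1.73  0.    1.06 -1.03] minz 0.141 wrist z min 0.44
```

Call:
{"name": "apply_moves", "arguments": {"steps": [{"dx":0,"dy":-0.08,"dz":0,"ax":0,"ay":0,"az":0,"gripper":0.61},{"dx":0,"dy":0,"dz":0,"ax":0,"ay":0,"az":0,"gripper":0.65},{"dx":0,"dy":0,"dz":0,"ax":0,"ay":0,"az":0,"gripper":0.7},{"dx":0,"dy":0,"dz":0,"ax":0,"ay":0,"az":0,"gripper":0.75},{"dx":0,"dy":0,"dz":0,"ax":0,"ay":0,"az":0,"gripper":0.85}]}}

```text
clock: 28.55
position: [0.5734, 0.2042, 0.1319]
tool_rot: [0.427, 3.111, 0.002]
wrist_force: [-2.2, -5.6, 5.5]
width: 0.2
finger_force: 41.4
```

Call:
{"name": "apply_moves", "arguments": {"steps": [{"dx":0,"dy":0,"dz":0,"ax":0,"ay":0,"az":0,"gripper":0.95},{"dx":0,"dy":0,"dz":0,"ax":0,"ay":0,"az":0,"gripper":1},{"dx":0,"dy":0,"dz":0,"ax":0,"ay":0,"az":0,"gripper":1},{"dx":0,"dy":0,"dz":0,"ax":0,"ay":0,"az":0,"gripper":1},{"dx":0,"dy":0,"dz":0,"ax":0,"ay":0,"az":0,"gripper":1}]}}

```text
clock: 29.05
position: [0.5733, 0.2042, 0.1319]
tool_rot: [0.427, 3.111, 0.002]
wrist_force: [-2.4, -5.4, 5.0]
width: 0.204
finger_force: 41.4
```

```bash
python3 ear.py|head -2
```

```text
[0.57334482 0.2042023  0.13189571] [ 0.27  0.41  1.76  0.    0.97 -1.03] [-2.4 -5.4  5. ]
[[-0.963, 0.27, 0.002], [0.27, 0.963, 0.001], [-0.001, 0.002, -1.0]]
```

Call:
{"name": "apply_moves", "arguments": {"newtons": 25, "steps": [{"dx":0,"dy":0,"dz":0,"ax":0,"ay":0,"az":0,"gripper":1},{"dx":0,"dy":0,"dz":0,"ax":0,"ay":0,"az":0,"gripper":1},{"dx":0,"dy":0,"dz":0,"ax":0,"ay":0,"az":0,"gripper":1},{"dx":0,"dy":0,"dz":0,"ax":0,"ay":0,"az":0,"gripper":1},{"dx":0,"dy":0,"dz":0,"ax":0,"ay":0,"az":0,"gripper":1}]}}

```text
clock: 29.55
position: [0.5733, 0.2042, 0.1319]
tool_rot: [0.427, 3.111, 0.002]
wrist_force: [-2.5, -4.8, 6.1]
width: 0.206
finger_force: 41.4
```

Call:
{"name": "apply_moves", "arguments": {"steps": [{"dx":0.1,"dy":0,"dz":0,"ax":0,"ay":0,"az":0,"gripper":1},{"dx":0.1,"dy":0,"dz":0,"ax":0,"ay":0,"az":0,"gripper":1},{"dx":0.1,"dy":0,"dz":0,"ax":0,"ay":0,"az":0,"gripper":1},{"dx":0,"dy":0,"dz":0,"ax":0,"ay":0,"az":0,"gripper":1},{"dx":0,"dy":0,"dz":0,"ax":0,"ay":0,"az":0,"gripper":1}]}}

```text
clock: 30.05
position: [0.5698, 0.2052, 0.1319]
tool_rot: [0.426, 3.106, 0.002]
wrist_force: [3.3, -7.4, 1.7]
width: 0.209
finger_force: 41.2
```

Force along the pull axis rose by about 6 N, which matches the carriage spring preload. Continue pulling slowly.

Call:
{"name": "apply_moves", "arguments": {"steps": [{"dx":0.15,"dy":0,"dz":0,"ax":0,"ay":0,"az":0,"gripper":1},{"dx":0.15,"dy":0,"dz":0,"ax":0,"ay":0,"az":0,"gripper":1},{"dx":0.15,"dy":0,"dz":0,"ax":0,"ay":0,"az":0,"gripper":1},{"dx":0,"dy":0,"dz":0,"ax":0,"ay":0,"az":0,"gripper":1},{"dx":0,"dy":0,"dz":0,"ax":0,"ay":0,"az":0,"gripper":1}]}}

```text
clock: 30.55
position: [0.5615, 0.2075, 0.132]
tool_rot: [0.426, 3.105, 0.002]
wrist_force: [3.4, -6.9, 0.7]
width: 0.205
finger_force: 41.2
```

Call:
{"name": "apply_moves", "arguments": {"steps": [{"dx":0.15,"dy":0,"dz":0,"ax":0,"ay":0,"az":0,"gripper":1},{"dx":0.15,"dy":0,"dz":0,"ax":0,"ay":0,"az":0,"gripper":1},{"dx":0.15,"dy":0,"dz":0,"ax":0,"ay":0,"az":0,"gripper":1},{"dx":0,"dy":0,"dz":0,"ax":0,"ay":0,"az":0,"gripper":1},{"dx":0,"dy":0,"dz":0,"ax":0,"ay":0,"az":0,"gripper":1}]}}

```text
clock: 31.05
position: [0.5532, 0.2097, 0.1319]
tool_rot: [0.425, 3.104, 0.002]
wrist_force: [4.9, -7.3, 0.8]
width: 0.203
finger_force: 41.1
```

```bash
cat > pull.py <<'E'
from h import *
F=[]
o=robot.observe();a=np.array([-.9636,.2672,0])
print("pull mm",((o["position"]-[.57334,.20420,.1319])@a*1000).round(1),"lat",((o["position"]-[.57334,.20420,.1319])@[.2672,.9636,0]*1000).round(1),"F along",(o["wrist_force"]@a).round(2),"lat",(o["wrist_force"]@[.2672,.9636,0]).round(2),"clock",o["clock"])
E
python3 pull.py
```

```text
pull mm 20.9 lat -0.1 F along -6.64 lat -5.76 clock 31.05
```

Call:
{"name": "apply_moves", "arguments": {"steps": [{"dx":0.15,"dy":0,"dz":0,"ax":0,"ay":0,"az":0,"gripper":1},{"dx":0.15,"dy":0,"dz":0,"ax":0,"ay":0,"az":0,"gripper":1},{"dx":0.12,"dy":0,"dz":0,"ax":0,"ay":0,"az":0,"gripper":1},{"dx":0,"dy":0,"dz":0,"ax":0,"ay":0,"az":0,"gripper":1},{"dx":0,"dy":0,"dz":0,"ax":0,"ay":0,"az":0,"gripper":1}]}}

```text
clock: 31.55
position: [0.5454, 0.2118, 0.132]
tool_rot: [0.425, 3.103, 0.002]
wrist_force: [5.8, -7.2, 0.6]
width: 0.204
finger_force: 41.1
```

Call:
{"name": "apply_moves", "arguments": {"steps": [{"dx":0.15,"dy":0,"dz":0,"ax":0,"ay":0,"az":0,"gripper":1},{"dx":0.15,"dy":0,"dz":0,"ax":0,"ay":0,"az":0,"gripper":1},{"dx":0.14,"dy":0,"dz":0,"ax":0,"ay":0,"az":0,"gripper":1},{"dx":0,"dy":0,"dz":0,"ax":0,"ay":0,"az":0,"gripper":1},{"dx":0,"dy":0,"dz":0,"ax":0,"ay":0,"az":0,"gripper":1}]}}

```text
clock: 32.05
position: [0.5373, 0.214, 0.132]
tool_rot: [0.425, 3.103, 0.001]
wrist_force: [7.2, -8.6, 0.1]
width: 0.208
finger_force: 41.1
```

Call:
{"name": "apply_moves", "arguments": {"steps": [{"dx":0,"dy":0,"dz":0,"ax":0,"ay":0,"az":0,"gripper":1},{"dx":0,"dy":0,"dz":0,"ax":0,"ay":0,"az":0,"gripper":1},{"dx":0,"dy":0,"dz":0,"ax":0,"ay":0,"az":0,"gripper":1},{"dx":0,"dy":0,"dz":0,"ax":0,"ay":0,"az":0,"gripper":1},{"dx":0,"dy":0,"dz":0,"ax":0,"ay":0,"az":0,"gripper":1}]}}

```text
clock: 32.55
position: [0.5374, 0.214, 0.132]
tool_rot: [0.425, 3.103, 0.001]
wrist_force: [7.1, -8.8, -0.2]
width: 0.202
finger_force: 41.1
```

```bash
python3 pull.py; python3 - <<'E'
from h import *
# average force over camera ticks, and a profile along a guide rod in the scene view
a=np.array([-.9636,.2672,0]);l=np.array([.2672,.9636,0]);F=[]
S=[]
for k in range(6):
    S.append(robot.get_image("scene").astype(float)); F.append(robot.observe()["wrist_force"])
f=np.mean(F,0);print("F along",f@a,"lat",f@l,"z",f[2])
s=np.mean(S,0);cv2.imwrite("pics/end.png",s)
old=cv2.imread("pics/scene0.png").astype(float)
# left plate edge: y=+27, z 0.075 ; brightness along x from -55 to +15
O=np.array([.5735,.2055,0])
for z in(.06,.075,.09,.1):
  for y in(.03,.022):
    xs=np.arange(-60,20,4);p=proj("scene",[O+a*(-x/1000)+l*y+[0,0,z] for x in xs])
    g=lambda im:[int(im[int(round(v)),int(round(u))].mean()) for u,v in p]
    print(z,y,"now",g(s)); print("      old",g(old))
E
```

```text
pull mm 37.3 lat -0.2 F along -9.23 lat -6.55 clock 32.55
F along -8.999116279046072 lat -6.467758334054217 z -0.07144592797186382
0.06 0.03 now [135, 135, 131, 123, 122, 116, 109, 95, 95, 97, 115, 125, 140, 137, 132, 132, 127, 117, 104, 94]
      old [133, 130, 130, 135, 133, 137, 132, 135, 135, 132, 134, 136, 137, 135, 132, 117, 100, 94, 89, 97]
0.06 0.022 now [138, 135, 128, 115, 97, 97, 94, 91, 93, 104, 126, 140, 140, 139, 140, 134, 117, 90, 79, 77]
      old [135, 136, 134, 133, 129, 132, 133, 132, 138, 137, 138, 136, 122, 107, 95, 90, 87, 84, 81, 82]
0.075 0.03 now [137, 135, 137, 138, 138, 121, 103, 97, 96, 94, 92, 95, 96, 100, 130, 140, 139, 137, 134, 94]
      old [132, 134, 135, 134, 134, 133, 129, 127, 132, 134, 135, 135, 134, 136, 125, 105, 94, 95, 92, 86]
0.075 0.022 now [140, 140, 130, 116, 102, 96, 96, 90, 92, 96, 96, 96, 96, 110, 131, 126, 94, 83, 81, 83]
      old [137, 136, 134, 132, 133, 133, 131, 130, 134, 137, 138, 134, 118, 100, 94, 93, 88, 88, 95, 100]
0.09 0.03 now [135, 134, 137, 137, 137, 130, 113, 98, 96, 93, 89, 91, 96, 96, 93, 93, 96, 99, 96, 81]
      ol
[... 161 characters left out ...]
 103, 105, 103, 105, 102, 104, 104, 100, 68, 79]
      old [131, 134, 133, 134, 130, 135, 135, 134, 134, 132, 134, 133, 126, 109, 95, 93, 97, 101, 125, 120]
0.1 0.03 now [136, 136, 135, 136, 136, 124, 107, 98, 97, 97, 96, 101, 104, 103, 104, 105, 104, 102, 103, 100]
      old [132, 130, 131, 131, 134, 135, 130, 133, 135, 135, 134, 134, 132, 134, 125, 109, 98, 95, 92, 101]
0.1 0.022 now [134, 135, 139, 138, 131, 131, 108, 95, 95, 96, 96, 97, 98, 96, 97, 95, 94, 94, 91, 87]
      old [129, 130, 136, 133, 132, 131, 117, 100, 93, 118, 133, 128, 128, 139, 147, 119, 96, 95, 95, 94][ WARN:0@3.681] global loadsave.cpp:1063 imwrite_ Unsupported depth image for selected encoder is fallbacked to CV_8U.
```

The carriage's plate edge moved about 36–37 mm in the image. The tool travelled 37.3 mm and the spring reads about 9–9.8 N, all consistent with the mark. The fingers hold steady at 41 N, so I hand in.

```bash
python3 -c "
from plant import robot
print(robot.close_job())"
```

```text
the job is handed in; nothing more can be done
None
```

The job is handed in, with no verdict returned: the cup stands mouth-up near where it was, and the gripper holds the sharpener's ears squeezed with the carriage about 37 mm out, within the 34–42 mm band. The stapler and tin were not touched, but I did not look at the cup again after lifting off it.

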